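# Scoop the bath pearls into the chest drawer

### The job

Pull the little chest's drawer out to its stop, then use the scoop to move every bath pearl from the long dish into the drawer, never touching a pearl with the gripper. With all of them in, lay the scoop back upright on the turntable tray and push the drawer fully shut, leaving the other toiletries where they are.

Things in the scene. Friction and masses are not known exactly. Their poses are not given: they have to be found in the camera images.
- chest_drawer0 (a joint): drawer of the small wooden chest, pull-out in m: 0 = fully shut, 0.1336 = out at its stop. The chest (280 wide, 200 deep, 100 tall) faces the robot; the drawer slides out along the drawer_floor point's -x axis.
- chest_drawer0_handle (a point): centre of the drawer's steel bar handle (moves with the drawer): a level round bar 120 long along this point's y axis, 62 above the work surface, 35 in front of the drawer face and 38 below the chest top. x axis points into the chest.
- drawer_floor (a point): centre of the drawer's inner floor, moving with the drawer; x axis points into the chest, z up. Inside 155 (x) by 238 (y), walls 56 high (front panel, -x side, 67). At its stop, the part from x = -77 to +45 is clear of the chest's top, which begins at x = +50, 78 above this floor.
- dish_floor (a point): centre of the inner floor of the long blue stoneware dish (fixed), 6 above the work surface. x axis along the dish. Flat floor 220 (x) by 62 (y); upright side walls 6 thick, 50 high; both ends slope outwards, 35 degrees from vertical, from x = -110 and +110. The pearls start towards +x, the end away from the robot.
- tray_floor (a point): centre of the round grey turntable tray's inner floor, 15 above the work surface. Inside diameter 222, rim 8 above this floor; the disc can turn about its vertical axis, stiffly; its foot is fixed.
- scoop: white plastic scoop, 90 g. Origin: underside, below the grip; x points to the nose, z up. Bowl: lip at x = +44, back at x = -35, floor 2 thick, 53 wide outside, 48 inside, side walls 28 high, sloping down from x = +14 to nothing near +36. A post behind the back wall (to x = -44) carries a black grip bar above the bowl: x from -35 to +21, 12 wide in y, z from 66 to 90.
- scoop_grip (a point): point on the scoop's grip bar above the scoop's origin, 78 above its underside; same axes as the scoop.
- pearl0: bath pearl: hard glossy ball 20 in diameter, 10 g; origin at its centre. May be absent (7 to 9 are there).
- pearl1: bath pearl: hard glossy ball 20 in diameter, 10 g; origin at its centre. May be absent (7 to 9 are there).
- pearl2: bath pearl: hard glossy ball 20 in diameter, 10 g; origin at its centre. May be absent (7 to 9 are there).
- pearl3: bath pearl: hard glossy ball 20 in diameter, 10 g; origin at its centre. May be absent (7 to 9 are there).
- pearl4: bath pearl: hard glossy ball 20 in diameter, 10 g; origin at its centre. May be absent (7 to 9 are there).
- pearl5: bath pearl: hard glossy ball 20 in diameter, 10 g; origin at its centre. May be absent (7 to 9 are there).
- pearl6: bath pearl: hard glossy ball 20 in diameter, 10 g; origin at its centre. May be absent (7 to 9 are there).
- pearl7: bath pearl: hard glossy ball 20 in diameter, 10 g; origin at its centre. May be absent (7 to 9 are there).
- pearl8: bath pearl: hard glossy ball 20 in diameter, 10 g; origin at its centre. May be absent (7 to 9 are there).
- amber_bottle: closed amber glass bottle, 52 dia x 120 tall, standing; origin at the centre of its underside. Not part of the job.
- cold_pack: purple plastic cold pack shell, 100 x 70 x 22, flat; origin at the centre of its underside. Not part of the job.
- clipper: steel nail clipper, 62 x 14 x 11, flat; origin at the centre of its underside. Not part of the job.
- latch_box: translucent plastic container with latched lid, 115 x 85 x 58, closed; origin at the centre of its underside. Not part of the job.
- tumbler: white tumbler, 72 dia x 95 tall, standing; origin at the centre of its underside. Not part of the job.
- comb: black comb, 130 long x 32 x 5, flat; origin at the centre of its underside. Not part of the job.
Things that resemble listed ones, but are neither listed nor needed, are in the scene too. What is shaped like the scoop but red is not meant.

How it is judged:
By the outcome, as a careful person would: the job done as asked, in the order asked, and still so for the second after the job is handed in, with the robot touching nothing.
Of pearl0, pearl1, pearl2, pearl3, pearl4, pearl5, pearl6, pearl7, pearl8 only 7 to 9 are there at a start; the rules pass over those that are not, and their reading is None.
At some moment in a run one of scoop may be knocked a few centimetres aside while the robot is not near it.
It also fails if it takes over 210 s, if anything falls off the work surface, if the arm or the gripper's body presses on something with over 40 N, if the wrist force passes 120 N, or if a joint passes its speed limit or range.

### The arm

A 6-joint arm with a two-finger parallel gripper is mounted at the origin on the work surface. World frame = base frame: x ahead of the robot, y to its left, z up, the work surface at z = 0. Lengths are in m, angles in rad, forces in N, time in s.
With the tool pointing down it reaches from about 0.4 to 0.925 m from the base axis. Payload 12.5 kg.
Tool frame: the origin (TCP) lies at the very end of the fingers, on their centre line; the grasp point (between the pads) lies 19 mm behind it; y points along the fingers, z is the direction in which the jaws open and shut, and the axes are right-handed (so a half turn about y gives the same grasp; the last joint's range is limited). The gripper opens to 95 mm and grips with 3 to 60 N. Pads are 20 mm wide; open, the fingers measure 119 mm over their backs; the gripper's body (75 mm by 180 mm) begins 59 mm behind the grasp point.
Start: joints at [1.094, 0.491, 1.559, -0, 1.092, -0.106], TCP at [0.226, 0.583, 0.215] pointing down, gripper open.
Joint ranges: [-3.1, 3.1], [-0.84, 2.19], [0.05, 2.79], [-1.13, 4.28], [0.06, 2.93], [-2.69, 2.69]. Speed limits (rad/s): [2.22, 2.22, 2.79, 3.14, 3.14, 3.14].

### API

Orientations are given as a unit quaternion [w, x, y, z].
In Python, from rig import ctrl, cams, order gives the robot as it stands.
- The arm moves only by the tool step_arm, never from a script. Its argument "increments" is a list that holds one entry, the list of rows, each a list of 7 numbers: the shift along the tool's x, y, z in units of 1 m (1.0 is 1 m), then the turn, a rotation vector about the tool's x, y, z in units of 360 degrees (1.0 is 360 degrees), then the closure, from 0 (fully open) to 1 (shut). A call has 1 to 10 rows; each row shifts and turns the commanded pose from where the row before left it, along the tool's axes as they then stand; what a row does not reach is not made up. A row lasts 1/8 s, in which the tool goes at most 62.5 mm and 10.7 degrees, less where a joint would pass 70% of its speed; a pose out of reach is approached as far as the arm can. A call with a number of a shift or a turn outside -1 to 1 is refused whole. A call with a gripper value outside its range is refused whole. The fingers move at their own pace and stop on an object; "newtons" is the grip in N (left out, the last holds). Time passes only in rows, so rows that do not move let the fingers close. It gives the time, the measured TCP pose, the force and the opening at its end, in the units of the state.
- ctrl.state(): the state, without advancing time (a new reading comes with each control period).
- cams.read_camera(name): name is "scene" or "top" or "wrist"; returns the picture (400x640x3 uint8, red, green, blue); there is no depth.
- cams.get_calibration(name): a dict with "intrinsics" (3x3 intrinsics, pixels), "origin" and "rotation" of the camera in the world. Camera axes: x right, y down, z forward; pixel columns grow to the right and rows downward; lengths in m; the calibration is good to about 2 mm. A picture is of the moment at which its call begins: read the wrist's pose just before it. get_calibration takes no time and is no camera call; for the wrist camera it gives the pose at the moment of the call.
- order.hand_in(): hands the job in, once; it reports no verdict.
The state is a dict: "clock": time; "joint_pos": joint angles; "dq": joint speeds; "tau": joint torques, N m; "tcp_pos": TCP position; "ee_rot": TCP orientation; "force": force on the tool from outside, world axes, zero at the start; "wrist_torque": the same for the moment, N m; "gripper_width": finger opening in m.
Only numpy, scipy, OpenCV 4.12 (cv2) and the standard library are available. Lean on these libraries where they do the work, as an engineer would, in place of code of your own. Each camera call takes 0.05 s, during which the arm holds its last target.

## Working session

There is one attempt and no reset: what is moved stays moved. The work goes in short steps, Python scripts to look and compute and a tool call to move; the robot and the scene stay as the last step left them, time stands still between calls to the robot, and variables do not carry over. Pictures are saved under pics/ and viewed, and the job is handed in when it is done.

Besides the shell and the picture viewer there is one more tool, called after "Call:" as name([rows], argument=value, ...), one row to a line, values as JSON. step_arm: Moves the arm, as the interface text tells. Its arguments: {"type":"object","properties":{"increments":{"type":"array","items":{"type":"array","items":{"type":"array","items":{"type":"number","minimum":-1,"maximum":1}}}},"newtons":{"type":"number"}},"required":["increments"]}

```bash
ls -la; mkdir -p pics
python3 - <<'E'
from rig import ctrl,cams,order
import cv2
print(ctrl.state())
for n in ["scene","top","wrist"]:
    im=cams.read_camera(n); cv2.imwrite(f"pics/{n}0.png",im[:,:,::-1]); c=cams.get_calibration(n); print(n,c)
E
```

```text
total 12
drwxr-xr-x  3 agent agent 4096 Dec  6 19:31 .
drwxr-xr-x 23 root  root  4096 Dec  6 19:31 ..
drwxr-xr-x  2 agent agent 4096 Dec  6 19:31 pics
{'clock': 0.0, 'joint_pos': array([ 1.09440191e+00,  4.91568267e-01,  1.55944878e+00,  2.99469610e-05,
        1.09167655e+00, -1.05594727e-01]), 'dq': array([1.02211034e-05, 1.95424037e-03, 5.35303496e-04, 4.23800827e-04,
       5.66489655e-04, 6.91119241e-04]), 'tau': array([ 3.04597990e-03, -6.12638783e+01, -2.58186346e+01,  6.93333778e-02,
        4.81262757e-02, -1.43166412e-04]), 'tcp_pos': array([0.22633549, 0.58232442, 0.21405657]), 'ee_rot': array([-0.69461764,  0.695358  , -0.1304732 ,  0.13023185]), 'force': array([-0.18666365,  0.25070611, -0.20997781]), 'wrist_torque': array([ 0.04070069,  0.02611318, -0.0351465 ]), 'gripper_width': 0.09508888589506895}
scene {'intrinsics': array([[420.86255095,   0.        , 316.13367414],
       [  0.        , 420.86255095, 194.9589289 ],
       [  0.        ,   0.        ,   1.        ]]), 'origin': array([ 1.29962577, -0.17344364,  1.14563748]), 'rotation': array([-0.24124244,  0.73967861,  0.59805779, -0.19236558])}
top {'intrinsics': array([[362.67326113,   0.        , 316.49528582],
       [  0.        , 362.67326113, 197.11765174],
       [  0.        ,   0.        ,   1.        ]]), 'origin': array([ 4.09892854e-01, -8.75723848e-04,  1.01594889e+00]), 'rotation': array([-0.05491498,  0.71230176, -0.69742501,  0.05664714])}
wrist {'intrinsics': array([[276.16673182,   0.        , 322.99291928],
       [  0.        , 276.16673182, 205.03326873],
       [  0.        ,   0.        ,   1.        ]]), 'origin': array([0.15413142, 0.61087219, 0.38590082]), 'rotation': array([0.11286651, 0.81783449, 0.55896493, 0.07724059])}
```

View pics/scene0.png

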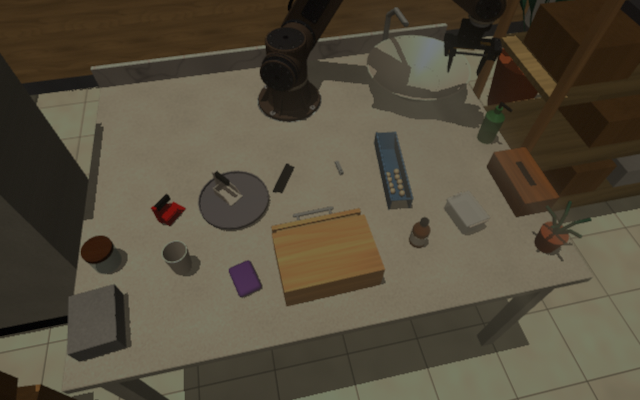

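View pics/top0.png

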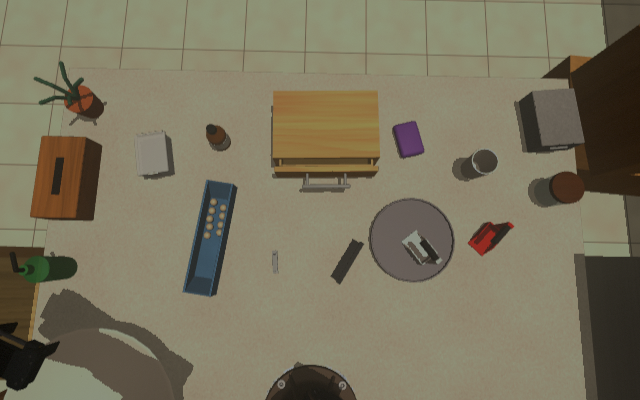

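View pics/wrist0.png

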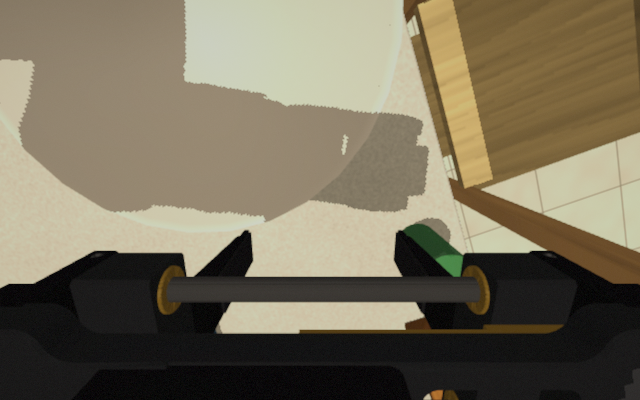

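The dish with pearls is at top px (210,238), the chest at (325,130) with its handle at (325,184), and the white scoop on the tray at (422,248). A red decoy lies beside it. I'll zoom in and measure.

```bash
cat > h.py <<'E'
import numpy as np, cv2
from scipy.spatial.transform import Rotation as R
def rot(q): return R.from_quat([q[1],q[2],q[3],q[0]])
def ray(cal,u,v):
    K=cal["intrinsics"]; d=np.linalg.inv(K)@np.array([u,v,1.]); M=rot(cal["rotation"]).as_matrix()
    return cal["origin"],M@d
def onz(cal,u,v,z):
    o,d=ray(cal,u,v); return o+d*(z-o[2])/d[2]
def proj(cal,p):
    M=rot(cal["rotation"]).as_matrix(); c=M.T@(np.asarray(p)-cal["origin"]); q=cal["intrinsics"]@c; return q[:2]/q[2]
def crop(im,x0,y0,x1,y1,s,name):
    cv2.imwrite(name,cv2.resize(im[y0:y1,x0:x1,::-1],None,fx=s,fy=s,interpolation=cv2.INTER_CUBIC))
def show(st):
    print("t",round(st["clock"],2),"tcp",st["tcp_pos"].round(4),"w",round(st["gripper_width"],4),"F",st["force"].round(1)); print("tool axes (cols x,y,z)\n",rot(st["ee_rot"]).as_matrix().round(3)); print("q",st["joint_pos"].round(3))
E
python3 - <<'E'
from h import *
from rig import cams,ctrl
im=cv2.imread("pics/top0.png")[:,:,::-1]
crop(im,170,170,260,310,4,"pics/t_dish.png")
crop(im,360,190,520,290,5,"pics/t_tray.png")
crop(im,260,80,400,200,5,"pics/t_chest.png")
im=cv2.imread("pics/scene0.png")[:,:,::-1]
crop(im,190,160,290,240,6,"pics/s_tray.png")
show(ctrl.state())
E
```

```text
t 0.15 tcp [0.2264 0.5824 0.2142] w 0.095 F [-0.5  0.8 -0.9]
tool axes (cols x,y,z)
 [[ 0.932 -0.     0.362]
 [-0.362 -0.001  0.932]
 [-0.    -1.    -0.001]]
q [ 1.094  0.491  1.559 -0.     1.092 -0.106]
```

View pics/t_dish.png

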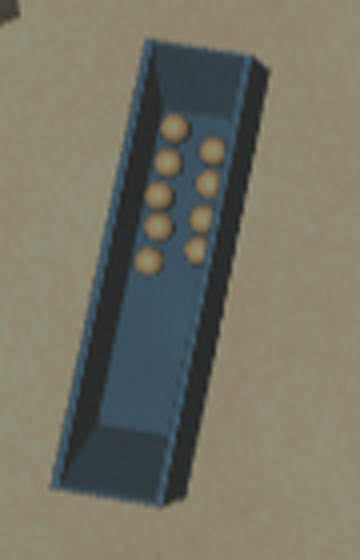

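View pics/t_tray.png

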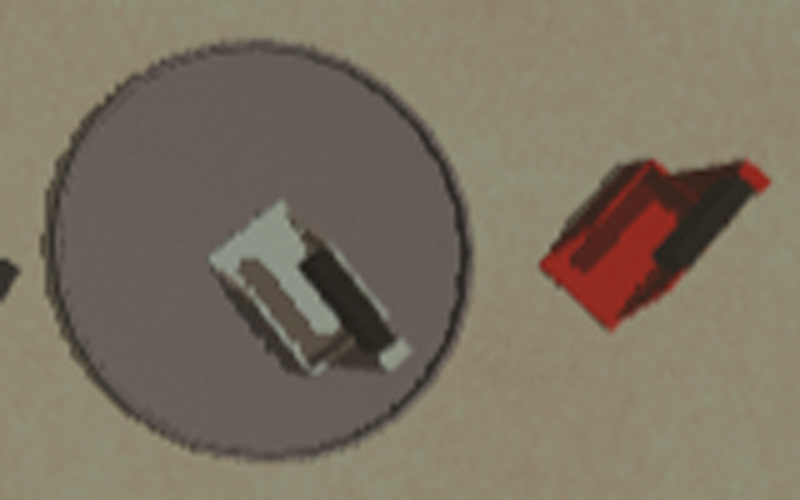

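View pics/t_chest.png

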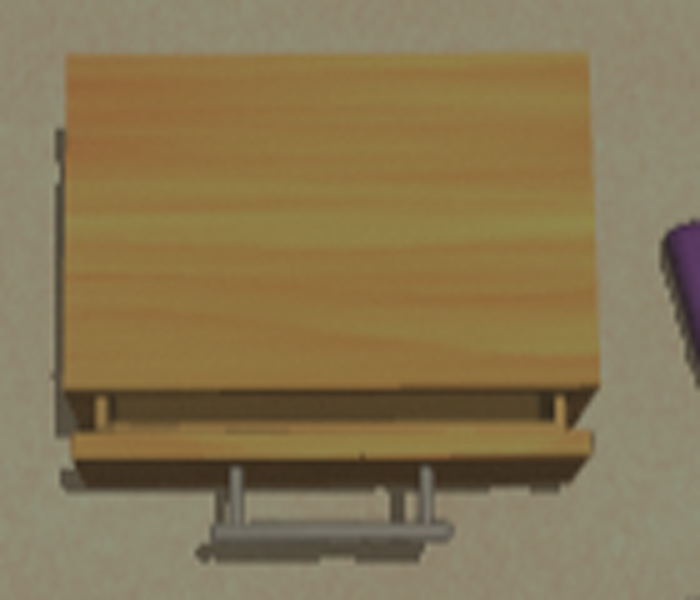

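View pics/s_tray.png

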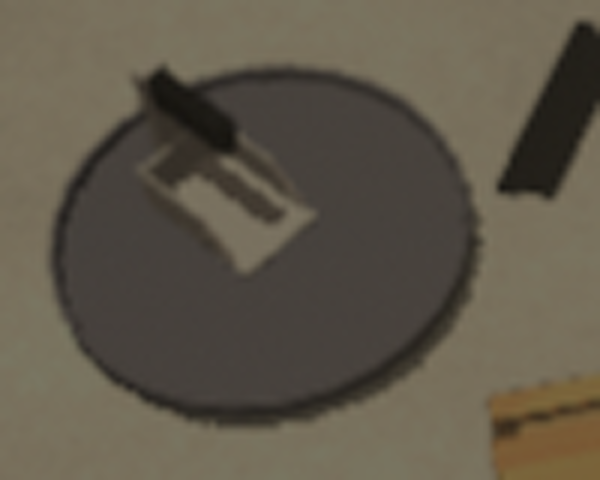

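Run:
```python
from h import *
from rig import cams
c=cams.get_calibration("top"); s=cams.get_calibration("scene")
def T(px,off,sc,z): return onz(c,px[0]/sc+off[0],px[1]/sc+off[1],z)[:2].round(4)
print("handle",[T(p,(260,80),5,.062) for p in [(213,531),(452,530)]])
print("chesttop",[T(p,(260,80),5,.1) for p in [(62,388),(600,386),(66,54),(588,54)]])
print("front panel top",[T(p,(260,80),5,.09) for p in [(72,432),(593,432),(72,460),(590,458)]])
print("dish rim",[T(p,(170,170),4,.056) for p in [(148,40),(252,58),(52,488),(163,506)]])
print("lip",[T(p,(360,190),5,.016) for p in [(210,260),(284,200)]])
print("bar",[T(p,(360,190),5,.105) for p in [(302,268),(320,247),(380,350),(398,335)]])
print("post",[T(p,(360,190),5,.105) for p in [(385,372),(412,350)]])
print("tray",[T(p,(360,190),5,.023) for p in [(45,250),(472,250),(258,40),(258,460)]])
for p in [(174,128),(168,163),(159,195),(158,227),(149,261),(212,151),(208,184),(203,219),(196,250)]: print("pearl",T(p,(170,170),4,.018))
S=lambda px,z: onz(s,px[0]/6+190,px[1]/6+160,z)[:2].round(4)
print("scene lip",S((316,212),.016),S((246,273),.016),"bar",[S(p,.105) for p in [(165,65),(148,83),(240,128),(218,152)]])
```

```text
handle [array([0.5906, 0.0362]), array([ 0.5939, -0.0918])]
chesttop [array([0.6574, 0.1152]), array([ 0.6646, -0.1648]), array([0.8419, 0.1205]), array([ 0.8483, -0.1596])]
front panel top [array([0.6365, 0.1103]), array([ 0.6424, -0.1628]), array([0.6215, 0.1097]), array([ 0.6284, -0.1611])]
dish rim [array([0.6032, 0.2946]), array([0.5924, 0.2238]), array([0.3086, 0.3361]), array([0.2989, 0.2642])]
lip [array([ 0.4497, -0.2385]), array([ 0.4834, -0.2799])]
bar [array([ 0.4431, -0.2633]), array([ 0.4537, -0.2725]), array([ 0.4036, -0.301 ]), array([ 0.4111, -0.3102])]
post [array([ 0.3929, -0.3031]), array([ 0.4039, -0.3169])]
tray [array([ 0.4529, -0.147 ]), array([ 0.4578, -0.3799]), array([ 0.5712, -0.2655]), array([ 0.3436, -0.2608])]
pearl [0.549 0.284]
pearl [0.5245 0.2866]
pearl [0.5022 0.2913]
pearl [0.4801 0.2905]
pearl [0.4568 0.2951]
pearl [0.5335 0.2567]
pearl [0.5105 0.258 ]
pearl [0.4863 0.26  ]
pearl [0.4649 0.2634]
scene lip [ 0.4509 -0.2347] [ 0.4838 -0.2764] bar [array([ 0.405 , -0.2976]), array([ 0.4154, -0.3073]), array([ 0.4556, -0.2626]), array([ 0.469 , -0.2752])]
```

```bash
cat >> h.py <<'E'
def down(jaw_deg,tilt=0.):
    """tool down, jaw (tool z) at world yaw jaw_deg"""
    a=np.radians(jaw_deg); z=np.array([np.cos(a),np.sin(a),0]); y=np.array([0,0,-1.]); x=np.cross(y,z)
    return np.c_[x,y,z]
def plan(pos,M,n,cl,p0=None,M0=None):
    from rig import ctrl
    st=ctrl.state(); p=st["tcp_pos"] if p0 is None else np.array(p0); Rm=rot(st["ee_rot"]) if M0 is None else R.from_matrix(M0)
    p=p.copy(); Rt=R.from_matrix(M); rv=(Rm.inv()*Rt).as_rotvec()/n; dp=(np.array(pos)-p)/n
    print("dp/row",np.linalg.norm(dp).round(4),"deg/row",np.degrees(np.linalg.norm(rv)).round(2))
    rows=[]
    for i in range(n):
        goal=np.array(pos)-dp*(n-1-i); s=np.round(Rm.as_matrix().T@(goal-p),4); t=np.round(rv/(2*np.pi),4)
        p=p+Rm.as_matrix()@s; Rm=Rm*R.from_rotvec(t*2*np.pi)
        rows.append([float(v)+0. for v in s]+[float(v)+0. for v in t]+[cl])
    for i in range(0,n,10): print("[["+",".join("["+",".join(f"{v:g}" for v in r)+"]" for r in rows[i:i+10])+"]]")
    return p,Rm.as_matrix()
E
python3 - <<'E'
from h import *
plan([0.592,-0.028,0.20],down(1.5),16,0.68)
E
```

```text
dp/row 0.0445 deg/row 4.2
[[[0.0351,0.0009,-0.0273,0,0.0117,0,0.68],[0.0371,0.0009,-0.0246,0,0.0117,0,0.68],[0.0387,0.0009,-0.0218,0,0.0117,0,0.68],[0.0402,0.0009,-0.019,0,0.0117,0,0.68],[0.0415,0.0009,-0.0159,0,0.0117,0,0.68],[0.0426,0.0009,-0.0128,0,0.0117,0,0.68],[0.0434,0.001,-0.0097,0,0.0117,0,0.68],[0.044,0.0009,-0.0064,0,0.0117,0,0.68],[0.0444,0.0009,-0.0032,0,0.0117,0,0.68],[0.0445,0.0009,0,0,0.0117,0,0.68]]]
[[[0.0443,0.0009,0.0033,0,0.0117,0,0.68],[0.044,0.0009,0.0066,0,0.0117,0,0.68],[0.0434,0.0009,0.0098,0,0.0117,0,0.68],[0.0425,0.0009,0.0129,0,0.0117,0,0.68],[0.0415,0.0009,0.0161,0,0.0117,0,0.68],[0.0402,0.0009,0.019,0,0.0117,0,0.68]]]
```

Call:
step_arm([
  [[0.035,0.001,-0.027,0,0.0117,0,0.68],[0.037,0.001,-0.025,0,0.0117,0,0.68],[0.039,0.001,-0.022,0,0.0117,0,0.68],[0.04,0.001,-0.019,0,0.0117,0,0.68],[0.0415,0.001,-0.016,0,0.0117,0,0.68],[0.0425,0.001,-0.013,0,0.0117,0,0.68],[0.0435,0.001,-0.01,0,0.0117,0,0.68],[0.044,0.001,-0.0065,0,0.0117,0,0.68],[0.0445,0.001,-0.003,0,0.0117,0,0.68],[0.0445,0.001,0,0,0.0117,0,0.68]],
])

```text
clock: 1.4
tcp_pos: [0.455, 0.199, 0.2046]
ee_rot: [0.601, -0.601, 0.372, -0.372]
force: [1.0, 0.1, 0.2]
gripper_width: 0.0305
```

Call:
step_arm([
  [[0.0445,0.001,0.0035,0,0.0117,0,0.68],[0.044,0.001,0.0065,0,0.0117,0,0.68],[0.0435,0.001,0.01,0,0.0117,0,0.68],[0.0425,0.001,0.013,0,0.0117,0,0.68],[0.0415,0.001,0.016,0,0.0117,0,0.68],[0.04,0.001,0.019,0,0.0117,0,0.68]],
])

```text
clock: 2.15
tcp_pos: [0.5925, -0.0299, 0.1984]
ee_rot: [-0.505, 0.505, -0.495, 0.495]
force: [0.2, 0.1, -0.7]
gripper_width: 0.0305
```

Let me check with the wrist camera (handle at z = 0.062) and the top view.

Run:
```python
from h import *
from rig import cams,ctrl
show(ctrl.state())
c=cams.get_calibration("wrist"); im=cams.read_camera("wrist")
print(c["origin"],rot(c["rotation"]).as_matrix()[:,2])
cv2.imwrite("pics/w1.png",im[:,:,::-1])
print(proj(c,[.592,-.028,.062]), proj(c,[.5906,.0362,.062]),proj(c,[.5939,-.0918,.062]))
```

```text
t 2.15 tcp [ 0.5925 -0.0299  0.1984] w 0.0305 F [ 0.2  0.1 -0.7]
tool axes (cols x,y,z)
 [[ 0.021 -0.     1.   ]
 [-1.     0.     0.021]
 [-0.    -1.    -0.   ]]
q [-0.162  0.462  1.658  0.     1.021 -0.183]
[0.58995019 0.04726577 0.37012648] [ 0.00508582 -0.27029969 -0.9627628 ]
[323.55970147 195.61347481] [323.50549677 138.08824607] [324.02820448 246.86862413]
```

View pics/w1.png

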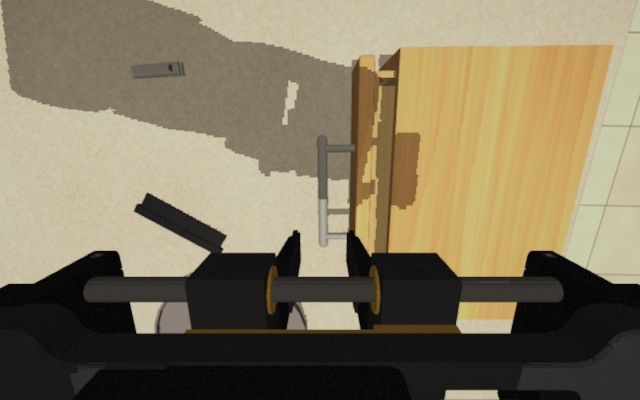

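The handle lies at px (323,138–247), within 1 px of the projection. Descending now.

Call:
step_arm([
  [[0,0.03,0,0,0,0,0.68],[0,0.03,0,0,0,0,0.68],[0,0.03,0,0,0,0,0.68],[0,0.03,0,0,0,0,0.68],[0,0.02,0,0,0,0,0.68],[0,0.012,0,0,0,0,0.68],[0,0,0,0,0,0,1],[0,0,0,0,0,0,1],[0,0,0,0,0,0,1]],
], newtons=30)

```text
clock: 3.32
tcp_pos: [0.5923, -0.0285, 0.0474]
ee_rot: [0.506, -0.506, 0.494, -0.494]
force: [-0.8, 0.6, 2.4]
gripper_width: 0.0104
```

Call:
step_arm([
  [[0,0,-0.01,0,0,0,1],[0,0,-0.012,0,0,0,1],[0,0,-0.012,0,0,0,1],[0,0,-0.012,0,0,0,1],[0,0,-0.012,0,0,0,1],[0,0,-0.012,0,0,0,1],[0,0,-0.01,0,0,0,1]],
])

```text
clock: 4.2
tcp_pos: [0.5116, -0.0309, 0.0474]
ee_rot: [0.506, -0.506, 0.493, -0.495]
force: [1.3, -5.1, 5.8]
gripper_width: 0.0104
```

Call:
step_arm([
  [[0,0,-0.006,0,0,0,1],[0,0,-0.006,0,0,0,1],[0,0,-0.006,0,0,0,1],[0,0,0,0,0,0,1]],
])

```text
clock: 4.7
tcp_pos: [0.4934, -0.0314, 0.0473]
ee_rot: [0.506, -0.506, 0.494, -0.494]
force: [-0.4, -6.3, 7.1]
gripper_width: 0.0104
```

Call:
step_arm([
  [[0.0,0,-0.005,0,0,0,1],[0,0,-0.004,0,0,0,1],[0,0,-0.003,0,0,0,1],[0,0,0,0,0,0,1]],
])

```text
clock: 5.2
tcp_pos: [0.4817, -0.0318, 0.0474]
ee_rot: [0.506, -0.506, 0.493, -0.495]
force: [-0.9, -7.5, 7.8]
gripper_width: 0.0106
```

Run:
```python
from h import *
from rig import cams,ctrl
show(ctrl.state())
im=cams.read_camera("top"); crop(im,230,70,430,290,3,"pics/t2.png")
```

```text
t 5.2 tcp [ 0.4817 -0.0318  0.0474] w 0.0106 F [-0.9 -7.5  7.8]
tool axes (cols x,y,z)
 [[ 0.024  0.001  1.   ]
 [-1.    -0.001  0.024]
 [ 0.001 -1.     0.001]]
q [-2.020e-01  5.530e-01  2.061e+00 -1.000e-03  5.260e-01 -2.260e-01]
```

View pics/t2.png

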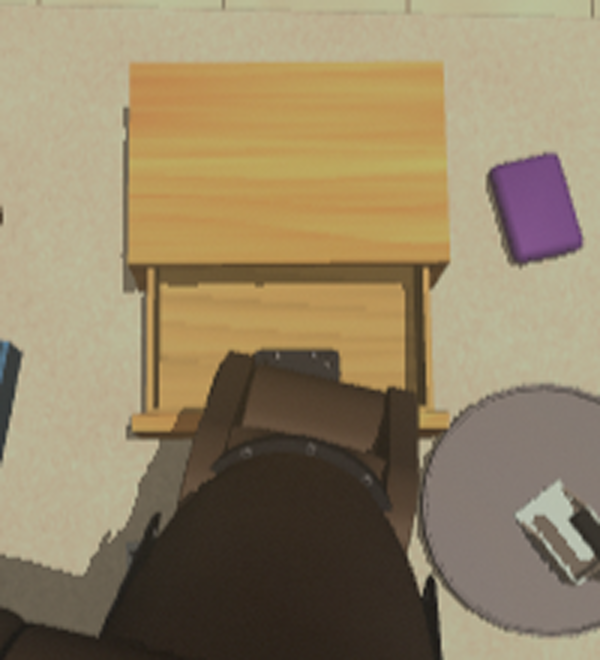

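Call:
step_arm([
  [[0.0,0,-0.003,0,0,0,1],[0,0,-0.002,0,0,0,1],[0,0,-0.002,0,0,0,1],[0,0,0,0,0,0,1]],
])

```text
clock: 5.75
tcp_pos: [0.4774, -0.032, 0.0474]
ee_rot: [0.507, -0.504, 0.492, -0.496]
force: [11.7, -2.6, -1.8]
gripper_width: 0.0102
```

Call:
step_arm([
  [[0.0,0,0,0,0,0,0.68],[0,0,0,0,0,0,0.68],[0,0,0,0,0,0,0.68],[0,-0.03,0,0,0,0,0.68],[0,-0.04,0,0,0,0,0.68],[0,-0.05,0,0,0,0,0.68],[0,-0.05,0,0,0,0,0.4]],
])

```text
clock: 6.62
tcp_pos: [0.4743, -0.0311, 0.2181]
ee_rot: [-0.506, 0.506, -0.494, 0.494]
force: [-0.8, 0.1, 0.0]
gripper_width: 0.0362
```

Run:
```python
from h import *
from rig import cams,ctrl
show(ctrl.state())
im=cams.read_camera("wrist"); cv2.imwrite("pics/w2.png",im[:,:,::-1])
im=cams.read_camera("scene"); crop(im,180,150,400,310,3,"pics/s2.png")
im=cams.read_camera("top"); cv2.imwrite("pics/top2.png",im[:,:,::-1]); crop(im,360,190,460,290,6,"pics/t_tray2.png")
```

```text
t 6.62 tcp [ 0.4743 -0.0311  0.2181] w 0.0362 F [-0.8  0.1  0. ]
tool axes (cols x,y,z)
 [[ 0.024 -0.001  1.   ]
 [-1.     0.     0.024]
 [-0.    -1.    -0.001]]
q [-0.205  0.275  1.908  0.     0.959 -0.229]
```

View pics/s2.png

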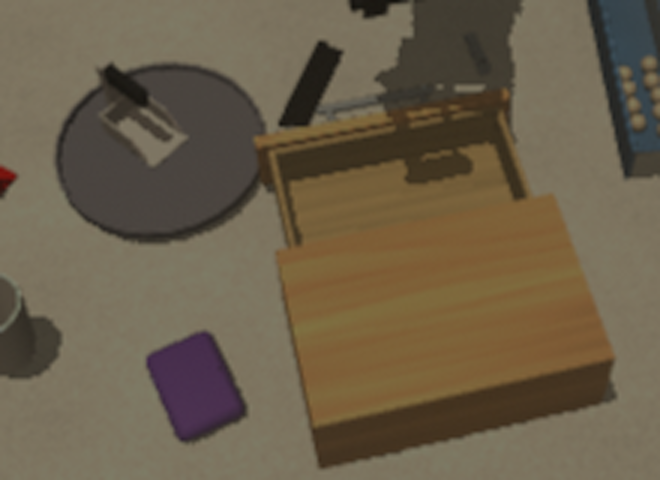

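View pics/t_tray2.png

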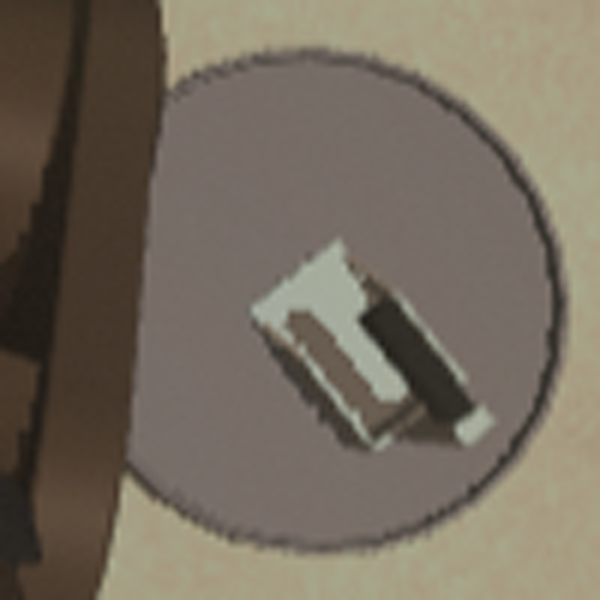

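Run:
```python
from h import *
plan([0.4335,-0.285,0.20],down(-50.5),8,0.4)
```

```text
dp/row 0.0322 deg/row 6.48
[[[0.0316,0.0023,-0.006,-0.0001,0.018,0,0.4],[0.032,0.0023,-0.0024,-0.0001,0.018,0,0.4],[0.0321,0.0024,0.0012,-0.0001,0.018,0,0.4],[0.0318,0.0023,0.0049,-0.0001,0.018,0,0.4],[0.031,0.0023,0.0084,-0.0001,0.018,0,0.4],[0.0299,0.0023,0.0119,-0.0001,0.018,0,0.4],[0.0284,0.0023,0.0151,-0.0001,0.018,0,0.4],[0.0264,0.0023,0.0183,-0.0001,0.018,0,0.4]]]
```

Call:
step_arm([
  [[0.0315,0.002,-0.006,0,0.018,0,0.4],[0.032,0.002,-0.0025,0,0.018,0,0.4],[0.032,0.002,0.001,0,0.018,0,0.4],[0.032,0.002,0.005,0,0.018,0,0.4],[0.031,0.002,0.0085,0,0.018,0,0.4],[0.03,0.002,0.012,0,0.018,0,0.4],[0.0285,0.002,0.015,0,0.018,0,0.4],[0.0265,0.002,0.0185,0,0.018,0,0.4],[0,0,0,0,0,0,0.4]],
])

```text
clock: 7.9
tcp_pos: [0.4319, -0.2864, 0.1988]
ee_rot: [0.238, -0.239, 0.667, -0.665]
force: [-0.2, 0.6, -0.2]
gripper_width: 0.057
```

Run:
```python
from h import *
from rig import cams,ctrl
show(ctrl.state())
c=cams.get_calibration("wrist"); im=cams.read_camera("wrist"); cv2.imwrite("pics/w3.png",im[:,:,::-1])
print(proj(c,[.4335,-.285,.105]))
```

```text
t 7.9 tcp [ 0.4319 -0.2864  0.1988] w 0.057 F [-0.2  0.6 -0.2]
tool axes (cols x,y,z)
 [[-0.773 -0.002  0.634]
 [-0.634  0.002 -0.773]
 [ 0.001 -1.    -0.003]]
q [-0.713  0.36   1.836 -0.     0.949  0.171]
[324.63308423 204.37639999]
```

View pics/w3.png

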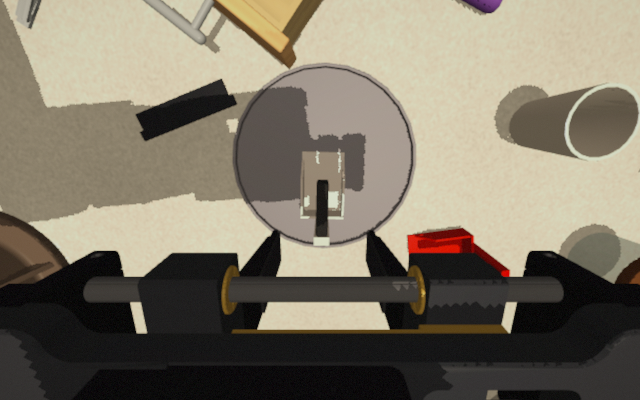

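Bar top spans px (322,181) front to (321,237) back. The lip is at row ~152, columns 302–344.

Run:
```python
from h import *
from rig import cams,ctrl
c=cams.get_calibration("wrist")
f=onz(c,322,181,.105);b=onz(c,321,237,.105);print(f,b,np.linalg.norm(f-b))
l=(onz(c,302,152,.017)+onz(c,344,152,.017))/2; print("lip",l, onz(c,302,152,.017)-onz(c,344,152,.017))
u=(l-b)[:2]; print(np.degrees(np.arctan2(u[1],u[0])),np.degrees(np.arctan2(*(f-b)[[1,0]])))
```

```text
[ 0.45023313 -0.2669028   0.105     ] [ 0.40421914 -0.30335317  0.105     ] 0.0587019256596334
lip [ 0.46637668 -0.25443624  0.017     ] [-0.03370427  0.04093263  0.        ]
38.20214392952004 38.38480005559369
```

Call:
step_arm([
  [[-0.0045,0.02,-0.003,0,0.002,0,0.45],[0,0.03,0,0,0,0,0.5],[0,0.03,0,0,0,0,0.5],[0,0.03,0,0,0,0,0.5],[0,0.014,0,0,0,0,0.5],[0,0,0,0,0,0,0.5]],
])

```text
clock: 8.7
tcp_pos: [0.4343, -0.2794, 0.076]
ee_rot: [0.235, -0.236, 0.667, -0.666]
force: [0.0, -0.0, 0.3]
gripper_width: 0.0478
```

Run:
```python
from h import *
from rig import cams,ctrl
show(ctrl.state())
im=cams.read_camera("wrist"); cv2.imwrite("pics/w4.png",im[:,:,::-1])
im=cams.read_camera("scene"); crop(im,180,110,320,250,4,"pics/s4.png")
```

```text
t 8.7 tcp [ 0.4343 -0.2794  0.076 ] w 0.0478 F [ 0.  -0.   0.3]
tool axes (cols x,y,z)
 [[-0.779 -0.001  0.628]
 [-0.628  0.001 -0.779]
 [ 0.    -1.    -0.002]]
q [-0.7    0.535  1.959  0.     0.65   0.192]
```

View pics/w4.png

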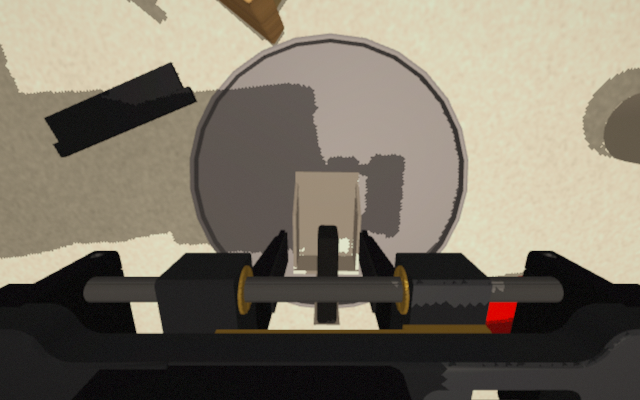

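View pics/s4.png

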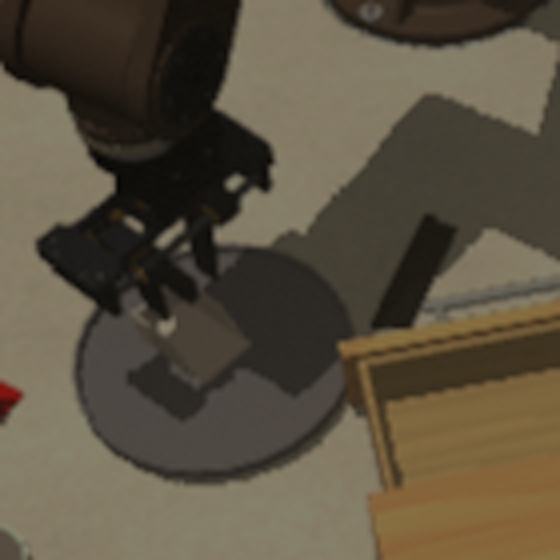

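Call:
step_arm([
  [[0,0.001,0.001,0,0,0,0.8],[0,0,0,0,0,0,1],[0,0,0,0,0,0,1],[0,0,0,0,0,0,1],[0,0,0,0,0,0,1]],
], newtons=45)

```text
clock: 9.43
tcp_pos: [0.435, -0.2809, 0.0756]
ee_rot: [0.235, -0.235, 0.667, -0.667]
force: [-0.4, -0.2, -0.5]
gripper_width: 0.0118
```

Run:
```python
from h import *
from rig import cams,ctrl
show(ctrl.state())
c=cams.get_calibration("wrist")
im=cams.read_camera("wrist"); cv2.imwrite("pics/w5.png",im[:,:,::-1])
```

```text
t 9.43 tcp [ 0.435  -0.2809  0.0756] w 0.0118 F [-0.4 -0.2 -0.5]
tool axes (cols x,y,z)
 [[-0.779 -0.     0.627]
 [-0.627  0.    -0.779]
 [-0.    -1.    -0.   ]]
q [-0.701  0.536  1.957  0.     0.648  0.192]
```

View pics/w5.png

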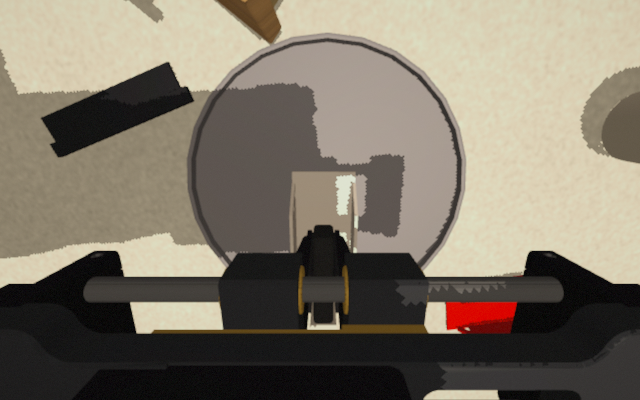

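```bash
cat > kin.py <<'E'
import numpy as np
from scipy.optimize import least_squares
from scipy.spatial.transform import Rotation as R
D=[([1.0944,.49157,1.55945,0,1.09168,-.1056],[.22634,.58232,.21406]),([-.162,.462,1.658,0,1.021,-.183],[.5925,-.0299,.1984]),
([-.202,.553,2.061,-.001,.526,-.226],[.4817,-.0318,.0474]),([-.205,.275,1.908,0,.959,-.229],[.4743,-.0311,.2181]),
([-.713,.36,1.836,0,.949,.171],[.4319,-.2864,.1988]),([-.701,.536,1.957,0,.648,.192],[.435,-.2809,.0756])]
def fk(q,P):
    a1,h,L1,L2,L3,d,e=P
    rz=lambda a:R.from_euler('z',a); ry=lambda a:R.from_euler('y',a)
    T=rz(q[0]); p=T.apply([a1,d,h]); T=T*ry(q[1]); p=p+T.apply([0,0,L1]); T=T*ry(q[2]); p=p+T.apply([e,0,L2])
    T=T*rz(q[3]); T=T*ry(q[4]); T=T*rz(q[5]); p=p+T.apply([0,0,L3])
    return p,T   # T: z = tool y(approach)
if __name__=="__main__":
    f=lambda P:np.concatenate([fk(q,P)[0]-p for q,p in D]+[1e-3*np.array(P)])
    s=least_squares(f,[0,.3,.45,.45,.25,.066,0]); print(s.x.round(4)); print(np.abs(s.fun[:18]).max())
    for q,p in D: print((fk(q,s.x)[0]-p).round(4), fk(q,s.x)[1].as_matrix()[:,0].round(3))
E
python3 kin.py
python3 - <<'E'
from h import *
from rig import cams,ctrl
c=cams.get_calibration("wrist");st=ctrl.state();M=rot(st["ee_rot"]).as_matrix()
for u in [(291,172),(356,172),(323.5,172)]:
    p=onz(c,*u,.017); print(p, (M.T@(p-st["tcp_pos"])).round(4))
E
```

```text
[-2.000e-04  7.990e-02  5.875e-01  4.107e-01  1.560e-01  6.590e-02
  4.300e-02]
0.0003424728784243644
[ 0.      0.     -0.0001] [-0.362 -0.932  0.001]
[-0.     -0.0002  0.0003] [-1.    -0.021 -0.001]
[-0.      0.0003 -0.0001] [-1.    -0.025 -0.001]
[-0.0001 -0.0002  0.    ] [-1.    -0.024  0.   ]
[ 0.      0.     -0.0003] [-0.634  0.773  0.003]
[ 0.0001 -0.0001  0.0001] [-0.627  0.779 -0.001]
[ 0.44864264 -0.23381993  0.017     ] [-0.0401  0.0586 -0.0282]
[ 0.48274344 -0.2762919   0.017     ] [-0.0401  0.0586  0.0263]
[ 0.46569533 -0.25505876  0.017     ] [-0.0401  0.0586 -0.0009]
```

```bash
cat > ik.py <<'E'
from kin import *
from h import down
lo=np.array([-3.1,-.84,.05,-1.13,.06,-2.69]); hi=np.array([3.1,2.19,2.79,4.28,2.93,2.69])
def ik(p,M,P,q0):
    # model frame T: z=tool y, x = -tool z, y=-tool x
    M=np.asarray(M); Tm=np.c_[-M[:,2],-M[:,0],M[:,1]]
    def f(q):
        a,T=fk(q,P); return np.concatenate([(a-p)*5,(T.inv()*R.from_matrix(Tm)).as_rotvec()])
    s=least_squares(f,np.clip(q0,lo+1e-3,hi-1e-3),bounds=(lo,hi)); return s.x,np.abs(s.fun).max()
def scoopM(nose_deg,pitch_deg):
    """tool axes for scoop nose yaw and pitch (+ = nose up)"""
    a=np.radians(nose_deg);b=np.radians(pitch_deg)
    sx=np.array([np.cos(a)*np.cos(b),np.sin(a)*np.cos(b),np.sin(b)]); sy=np.array([-np.sin(a),np.cos(a),0]); sz=np.cross(sx,sy)
    return np.c_[-sx,-sz,-sy]
OFF=np.array([.004,.0606,0])  # scoop origin in tool frame
def tcp_for(origin,M,off=OFF): return np.array(origin)-M@off
def dish(x,y=0,z=0,c=(.451,.280),yaw=-7.9):
    a=np.radians(yaw); return np.array([c[0]+x*np.cos(a)-y*np.sin(a),c[1]+x*np.sin(a)+y*np.cos(a),.006+z])
E
python3 - <<'E'
from ik import *
for L3 in (.25,.32,.4):
    P=[-.0002,.0799+L3-.156,.5875,.4107,L3,.0659,.043]
    q0=[.5,.5,1.9,0,.7,2.2]
    print("L3",L3)
    for lab,o,yaw,pit in [("start",dish(-.061),-7.9,0),("end",dish(.066),-7.9,0),("end tilt",dish(.06,0,.03),-7.9,25),("lift",dish(.0,0,.12),-7.9,25),
        ("pre",[.55,-.02,.14],0,25),("pour30",[.55,-.02,.14],0,-30),("pour50",[.57,-.02,.13],0,-50),("pour50y",[.57,0,.13],-30,-50)]:
        M=scoopM(yaw,pit); q,e=ik(tcp_for(o,M),M,P,q0); q0=q; print(lab,q.round(2),round(e,4))
E
```

```text
L3 0.25
start [ 0.49  0.52  2.03 -0.    0.58  2.2 ] 0.0
end [ 0.37  0.62  1.79 -0.    0.73  2.08] 0.0
end tilt [ 0.48  0.5   2.03 -0.59  0.35  2.69] 0.0648
lift [ 0.57  0.31  2.05 -0.52  0.52  2.69] 0.0284
pre [-0.2   0.27  2.08  0.23  0.38  1.17] 0.0
pour30 [-0.12  0.67  1.39 -0.06  1.61  1.46] 0.0
pour50 [-0.11  0.89  1.13 -0.09  1.99  1.47] 0.0
pour50y [-0.24  0.86  1.21  0.23  1.92  1.84] 0.0
L3 0.32
start [ 0.49  0.52  2.03 -0.    0.58  2.2 ] 0.0
end [ 0.37  0.62  1.79 -0.    0.73  2.08] 0.0
end tilt [ 0.49  0.49  2.06 -0.57  0.33  2.69] 0.0862
lift [ 0.6   0.29  2.09 -0.5   0.51  2.69] 0.0503
pre [-0.22  0.24  2.15  0.28  0.34  1.11] 0.0
pour30 [-0.12  0.72  1.29 -0.06  1.64  1.47] 0.0
pour50 [-0.1   1.    0.94 -0.09  2.07  1.47] 0.0
pour50y [-0.26  0.96  1.05  0.22  1.98  1.84] 0.0
L3 0.4
start [ 0.49  0.52  2.03 -0.    0.58  2.2 ] 0.0
end [ 0.37  0.62  1.79 -0.    0.73  2.08] 0.0
end tilt [ 0.51  0.48  2.11 -0.55  0.32  2.69] 0.1078
lift [ 0.62  0.27  2.13 -0.48  0.5   2.69] 0.0723
pre [-0.24  0.2   2.23  0.35  0.3   1.02] 0.0
pour30 [-0.11  0.79  1.17 -0.06  1.69  1.47] 0.0
pour50 [-0.09  1.15  0.67 -0.09  2.19  1.46] 0.0
pour50y [-0.27  1.08  0.82  0.22  2.08  1.84] 0.0
```

Run:
```python
from ik import *
F=np.diag([-1,1,-1])
for L3 in (.25,.32,.4):
    P=[-.0002,.0799+L3-.156,.5875,.4107,L3,.0659,.043]
    q0=[.5,.5,1.9,0,.7,-.9]
    print("L3",L3)
    for lab,o,yaw,pit in [("tray0",[.435,-.281,.015],0,0),("tray20",[.435,-.281,.015],20,0),("start",dish(-.061),-7.9,0),("end",dish(.066),-7.9,0),("end tilt10",dish(.06,0,.03),-7.9,10),("end tilt20",dish(.06,0,.03),-7.9,20),("end tilt25",dish(.06,0,.03),-7.9,25),("lift",dish(.0,0,.12),-7.9,25),
        ("pre",[.55,-.02,.14],0,25),("pour30",[.55,-.02,.14],0,-30),("pour50",[.57,-.02,.13],0,-50),("pour50y",[.57,0,.13],-30,-50),("pour65y",[.57,0,.13],-30,-65)]:
        M=scoopM(yaw,pit); p=tcp_for(o,M); q,e=ik(p,M@F,P,q0); q0=q; print(lab,q.round(2),round(e,4))
    q0=[.37,.62,1.79,0,.7,2.1]
    for t in (0,5,8,10,12,15): M=scoopM(-7.9,t); q0,e=ik(tcp_for(dish(.06,0,.03),M),M,P,q0); print("unflipped",t,q0.round(2),round(e,4))
```

```text
L3 0.25
tray0 [-0.7   0.54  1.95 -0.    0.65 -2.27] 0.0
tray20 [-0.69  0.54  1.95 -0.    0.65 -2.61] 0.0
start [ 0.49  0.52  2.03  0.    0.58 -0.94] 0.0
end [ 0.37  0.62  1.79 -0.    0.73 -1.07] 0.0
end tilt10 [ 0.42  0.53  1.89 -0.17  0.57 -0.88] 0.0
end tilt20 [ 0.48  0.51  2.   -0.54  0.39 -0.48] 0.0
end tilt25 [ 0.51  0.51  2.05 -0.87  0.34 -0.13] 0.0
lift [ 0.59  0.31  2.06 -0.61  0.52 -0.35] 0.0
pre [-0.2   0.27  2.08  0.23  0.38 -1.97] 0.0
pour30 [-0.12  0.67  1.39 -0.06  1.61 -1.68] 0.0
pour50 [-0.11  0.89  1.13 -0.09  1.99 -1.68] 0.0
pour50y [-0.24  0.86  1.21  0.23  1.92 -1.3 ] 0.0
pour65y [-0.25  0.99  1.1   0.3   2.15 -1.29] 0.0
unflipped 0 [ 0.37  0.57  1.78 -0.    0.78  2.08] 0.0
unflipped 5 [ 0.4   0.55  1.84 -0.07  0.68  2.16] 0.0
unflipped 8 [ 0.41  0.54  1.87 -0.13  0.62  2.22] 0.0
unflipped 10 [ 0.42  0.53  1.89 -0.17  0.57  2.27] 0.0
unflipped 12 [ 0.43  0.52  1.92 -0.22  0.53  2.32] 0.0
unflipped 15 [ 0.45  0.52  1.95 -0.32  0.48  2.43] 0.0
L3 0.32
tray0 [-0.7   0.54  1.95 -0.    0.65 -2.27] 0.0
tray20 [-0.69  0.54  1.95 -0.    0.65 -2.61] 0.0
start [ 0.49  0.52 
[... 1114 characters left out ...]
  0.49  2.09 -0.67  0.35 -0.28] 0.0
end tilt25 [ 0.6   0.5   2.16 -1.11  0.32  0.21] 0.0
lift [ 0.7   0.29  2.16 -0.71  0.5  -0.14] 0.0
pre [-0.24  0.2   2.23  0.35  0.3  -2.12] 0.0
pour30 [-0.11  0.79  1.17 -0.06  1.69 -1.67] 0.0
pour50 [-0.09  1.15  0.67 -0.09  2.19 -1.68] 0.0
pour50y [-0.27  1.08  0.82  0.22  2.08 -1.3 ] 0.0
pour65y [-0.29  1.32  0.52  0.32  2.4  -1.23] 0.0
unflipped 0 [0.37 0.57 1.78 0.   0.78 2.08] 0.0
unflipped 5 [ 0.41  0.54  1.87 -0.07  0.66  2.17] 0.0
unflipped 8 [ 0.43  0.52  1.91 -0.13  0.59  2.25] 0.0
unflipped 10 [ 0.45  0.51  1.94 -0.19  0.55  2.31] 0.0
unflipped 12 [ 0.47  0.51  1.98 -0.25  0.5   2.38] 0.0
unflipped 15 [ 0.49  0.5   2.02 -0.37  0.44  2.52] 0.0
```

Run:
```python
from ik import *
from h import *
from rig import ctrl
st=ctrl.state(); p=st["tcp_pos"];M=rot(st["ee_rot"]).as_matrix()
p1,M1=plan(p+[0,0,.125],M,3,1)
p2,M2=plan([.47,0,.2],scoopM(15,0),8,1,p1,M1)
Mt=scoopM(-7.9,0); t=tcp_for(dish(-.061,0,.13),Mt);print(t)
plan(t,Mt,9,1,p2,M2)
```

```text
dp/row 0.0417 deg/row 0.0
[[[0,-0.0417,0,0,0,0,1],[0,-0.0416,0,0,0,0,1],[0,-0.0417,0,0,0,0,1]]]
dp/row 0.0354 deg/row 2.97
[[[-0.0254,0.0001,-0.0246,0,0.0083,0,1],[-0.0241,0.0001,-0.026,0,0.0083,0,1],[-0.0227,0,-0.0271,0,0.0083,0,1],[-0.0213,0.0001,-0.0283,0,0.0083,0,1],[-0.0197,0.0001,-0.0293,0,0.0083,0,1],[-0.0182,0.0001,-0.0304,0,0.0083,0,1],[-0.0166,0,-0.0313,0,0.0083,0,1],[-0.015,0.0001,-0.032,0,0.0083,0,1]]]
[0.39454096 0.28783434 0.1966    ]
dp/row 0.0331 deg/row 2.53
[[[-0.0001,0.0004,-0.0331,0,0.007,0,1],[0.0013,0.0004,-0.033,0,0.007,0,1],[0.0028,0.0004,-0.033,0,0.007,0,1],[0.0042,0.0003,-0.0327,0,0.007,0,1],[0.0057,0.0004,-0.0326,0,0.007,0,1],[0.0071,0.0004,-0.0323,0,0.007,0,1],[0.0085,0.0004,-0.032,0,0.007,0,1],[0.0099,0.0004,-0.0315,0,0.007,0,1],[0.0113,0.0004,-0.0311,0,0.007,0,1]]]
```

Call:
step_arm([
  [[0,-0.03,0,0,0,0,1],[0,-0.045,0,0,0,0,1],[0,-0.05,0,0,0,0,1],[-0.0255,0,-0.0245,0,0.0083,0,1],[-0.024,0,-0.026,0,0.0083,0,1],[-0.0225,0,-0.027,0,0.0083,0,1],[-0.0215,0,-0.0285,0,0.0083,0,1],[-0.0195,0,-0.0295,0,0.0083,0,1],[-0.018,0,-0.0305,0,0.0083,0,1],[-0.0165,0,-0.0315,0,0.0083,0,1]],
])

```text
clock: 10.72
tcp_pos: [0.4649, -0.0337, 0.2006]
ee_rot: [0.109, -0.109, 0.699, -0.699]
force: [0.0, -0.1, -0.1]
gripper_width: 0.012
```

Call:
step_arm([
  [[-0.015,0,-0.032,0,0.0083,0,1],[0,0,-0.033,0,0.007,0,1],[0.0015,0,-0.033,0,0.007,0,1],[0.003,0,-0.033,0,0.007,0,1],[0.004,0,-0.0325,0,0.007,0,1],[0.0055,0,-0.0325,0,0.007,0,1],[0.007,0,-0.0325,0,0.007,0,1],[0.0085,0,-0.032,0,0.007,0,1],[0.01,0,-0.0315,0,0.007,0,1],[0.0115,0,-0.031,0,0.007,0,1]],
])

```text
clock: 11.98
tcp_pos: [0.3932, 0.2888, 0.2006]
ee_rot: [0.049, -0.048, -0.705, 0.705]
force: [0.6, 0.6, -0.2]
gripper_width: 0.0118
```

Run:
```python
from h import *
from rig import cams,ctrl
show(ctrl.state())
im=cams.read_camera("wrist"); cv2.imwrite("pics/w6.png",im[:,:,::-1])
im=cams.read_camera("scene"); crop(im,340,100,460,220,5,"pics/s6.png")
```

```text
t 11.97 tcp [0.3932 0.2888 0.2006] w 0.0118 F [ 0.6  0.6 -0.2]
tool axes (cols x,y,z)
 [[-0.991 -0.    -0.137]
 [ 0.137 -0.    -0.991]
 [ 0.    -1.     0.   ]]
q [0.498 0.315 1.904 0.    0.923 2.206]
```

View pics/w6.png

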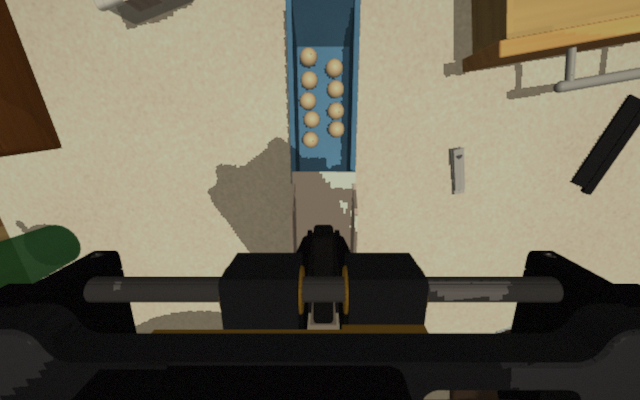

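View pics/s6.png

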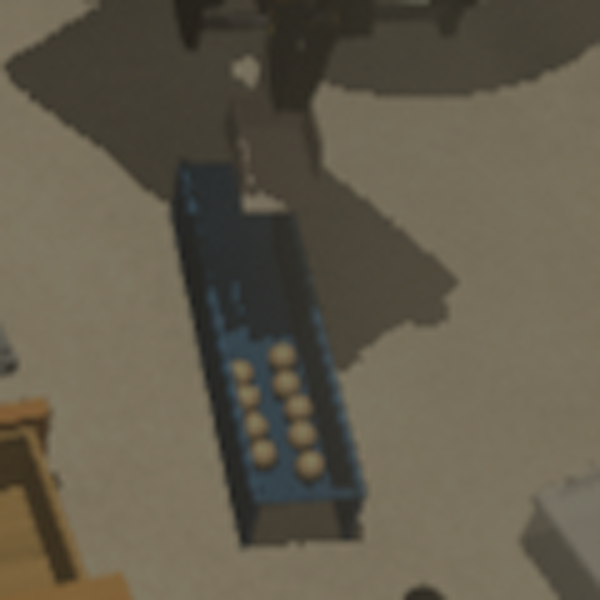

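Run:
```python
from h import *
im=cv2.imread("pics/w6.png")[:,:,::-1]; crop(im,260,0,390,190,4,"pics/w6z.png")
for r in (40,80,110,150,165):
    print(r,[tuple(int(v) for v in im[r,c]) for c in list(range(284,304))]); print([tuple(int(v) for v in im[r,c]) for c in list(range(344,366))])
```

```text
40 [(155, 143, 120), (111, 101, 83), (95, 98, 93), (76, 104, 118), (77, 114, 130), (78, 113, 131), (79, 114, 132), (75, 110, 127), (55, 82, 96), (29, 43, 51), (28, 40, 50), (28, 45, 53), (37, 60, 71), (46, 71, 83), (49, 72, 85), (50, 72, 84), (47, 69, 83), (47, 71, 83), (49, 72, 84), (47, 70, 83)]
[(36, 54, 64), (28, 45, 52), (30, 45, 52), (29, 44, 53), (29, 45, 53), (30, 43, 51), (21, 35, 42), (18, 31, 37), (23, 33, 41), (45, 66, 79), (71, 104, 120), (78, 116, 134), (78, 114, 132), (78, 114, 132), (79, 116, 134), (153, 153, 143), (184, 175, 149), (184, 176, 149), (184, 174, 147), (184, 173, 146), (184, 174, 147), (184, 175, 149)]
80 [(185, 177, 150), (160, 151, 126), (116, 106, 88), (99, 94, 81), (78, 101, 111), (79, 115, 132), (78, 116, 132), (77, 115, 133), (80, 117, 136), (63, 91, 108), (25, 40, 47), (29, 44, 51), (27, 42, 50), (52, 78, 92), (73, 108, 126), (80, 118, 136), (75, 100, 111), (110, 98, 75), (147, 126, 91), (163, 140, 103)]
[(42, 63, 76), (41, 66, 76), (41, 62, 75), (44, 64, 77), (35, 54, 63), (24, 37, 43), (22, 33, 41), (22, 33, 40), (49, 72, 85), (73, 108, 123), (81
[... 1462 characters left out ...]
, (187, 177, 150), (186, 173, 147), (185, 172, 146)]
165 [(115, 105, 87), (116, 106, 88), (116, 106, 87), (116, 106, 87), (115, 105, 86), (111, 103, 85), (89, 87, 76), (51, 66, 74), (43, 64, 74), (42, 64, 76), (44, 66, 78), (38, 54, 65), (25, 36, 44), (22, 33, 39), (24, 36, 43), (29, 45, 54), (39, 60, 70), (41, 63, 73), (40, 63, 74), (42, 65, 75)]
[(46, 67, 79), (42, 67, 77), (36, 55, 66), (24, 39, 44), (21, 33, 39), (20, 32, 40), (58, 87, 101), (76, 113, 131), (78, 116, 133), (80, 117, 135), (79, 115, 132), (140, 140, 132), (179, 166, 140), (187, 175, 149), (187, 175, 149), (187, 174, 148), (187, 177, 150), (187, 178, 151), (186, 177, 150), (187, 177, 150), (187, 176, 149), (186, 173, 147)]
```

View pics/w6z.png

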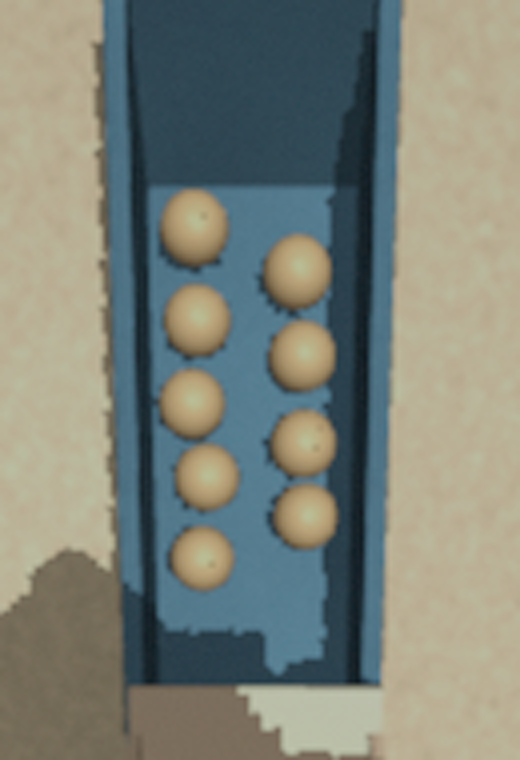

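Run:
```python
from h import *
from rig import cams,ctrl
c=cams.get_calibration("wrist")
cs=[]
for r,a,b in [(40,286.7,359.2),(80,287.9,358.2),(110,288.9,357),(150,290.2,355.8),(165,290.6,355.2)]:
    A=onz(c,a,r,.056);B=onz(c,b,r,.056);cs.append((A+B)/2);print(A[:2].round(4),B[:2].round(4),np.linalg.norm(A-B).round(4))
cs=np.array(cs); d=cs[0]-cs[-1]; yaw=np.degrees(np.arctan2(d[1],d[0])); print("yaw",yaw)
f=(onz(c,297,46,.006)+onz(c,349.5,46,.006))/2; print("floor end mid",f, np.linalg.norm(onz(c,297,46,.006)-onz(c,349.5,46,.006)))
u=np.array([np.cos(np.radians(yaw)),np.sin(np.radians(yaw))]); print("dish centre from end",f[:2]-.11*u)
n=np.array([-u[1],u[0]]); print("lat",[(q[:2]-cs[0][:2])@n for q in cs], (f[:2]-cs[0][:2])@n, (np.array([.451,.280])-cs[0][:2])@n)
P=[(260+x/4,y/4) for x,y in [(194,228),(198,320),(192,404),(207,478),(202,558),(298,270),(303,355),(303,442),(306,516)]]
for p in P:
    w=onz(c,*p,.016)[:2]-(f[:2]-.11*u); print("pearl dish xy",(w@u).round(4),(w@n).round(4))
```

```text
[0.5573 0.3056] [0.5473 0.2325] 0.0738
[0.5201 0.3108] [0.5101 0.2373] 0.0742
[0.4904 0.3148] [0.4804 0.2416] 0.0738
[0.4481 0.3205] [0.4381 0.2473] 0.0739
[0.4314 0.3228] [0.4214 0.2497] 0.0738
yaw -7.780593260537869
floor end mid [0.5593041  0.26782723 0.006     ] 0.06221542015119298
dish centre from end [0.45031679 0.28271903]
lat [np.float64(0.0), np.float64(-0.00012230158021960842), np.float64(-3.0357481226803158e-05), np.float64(-0.00010587052548484506), np.float64(-1.6825592750183809e-18)] -0.00027488881779086767 -0.002876391860149214
pearl dish xy 0.096 0.0171
pearl dish xy 0.0714 0.0163
pearl dish xy 0.0479 0.0184
pearl dish xy 0.0265 0.0141
pearl dish xy 0.0025 0.0159
pearl dish xy 0.0849 -0.0132
pearl dish xy 0.0617 -0.015
pearl dish xy 0.037 -0.0153
pearl dish xy 0.0152 -0.0166
```

```bash
sed -i 's/c=(.451,.280),yaw=-7.9/c=(.4503,.2827),yaw=-7.8/; s/OFF=np.array(\[.004,.0606,0\])/OFF=np.array([.004,.0606,-.0005])/' ik.py
python3 - <<'E'
from ik import *
from h import *
from rig import ctrl
Mt=scoopM(-7.8,0); t=tcp_for(dish(-.061,0,.002),Mt);print(t)
plan(t,Mt,6,1)
E
```

```text
[0.39375952 0.28994041 0.0686    ]
dp/row 0.022 deg/row 0.02
[[[-0.0001,0.022,0,0,0,0,1],[-0.0002,0.022,-0.0001,0,0,0,1],[-0.0001,0.022,0,0,0,0,1],[-0.0002,0.022,-0.0001,0,0,0,1],[-0.0001,0.022,0,0,0,0,1],[-0.0002,0.022,0,0,0,0,1]]]
```

Call:
step_arm([
  [[-0.0005,0.025,0,0,0,0,1],[-0.0005,0.025,0,0,0,0,1],[0,0.025,0,0,0,0,1],[0,0.025,0,0,0,0,1],[0,0.02,0,0,0,0,1],[0,0.01,0,0,0,0,1],[0,0,0,0,0,0,1]],
])

```text
clock: 12.95
tcp_pos: [0.3946, 0.2873, 0.0704]
ee_rot: [0.048, -0.048, -0.705, 0.706]
force: [-0.1, 0.3, -0.4]
gripper_width: 0.0116
```

Run:
```python
from h import *
from rig import cams,ctrl
show(ctrl.state())
im=cams.read_camera("wrist"); crop(im,220,60,420,300,3,"pics/w7.png")
```

```text
t 12.95 tcp [0.3946 0.2873 0.0704] w 0.0116 F [-0.1  0.3 -0.4]
tool axes (cols x,y,z)
 [[-0.991 -0.001 -0.135]
 [ 0.135 -0.    -0.991]
 [ 0.001 -1.     0.001]]
q [0.494 0.516 2.032 0.    0.595 2.2  ]
```

View pics/w7.png

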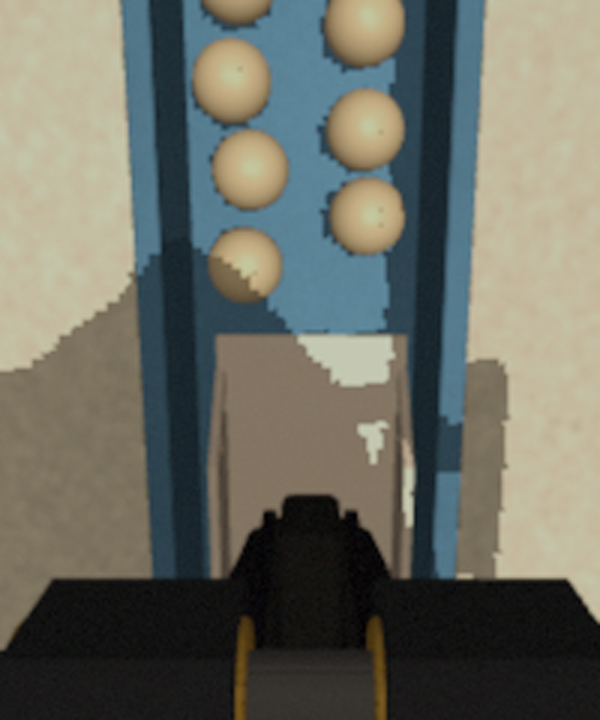

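Call:
step_arm([
  [[0,0,-0.0025,0,0,0,1],[0,0.001,0,0,0,0,1],[0,0.001,0,0,0,0,1],[0,0.001,0,0,0,0,1],[0,0,0,0,0,0,1]],
])

```text
clock: 13.62
tcp_pos: [0.3949, 0.2901, 0.0676]
ee_rot: [0.048, -0.048, -0.705, 0.705]
force: [-0.1, 0.0, -1.0]
gripper_width: 0.0116
```

Run:
```python
from h import *
from rig import cams,ctrl
show(ctrl.state())
im=cams.read_camera("wrist"); crop(im,220,60,420,300,3,"pics/w8.png")
```

```text
t 13.62 tcp [0.3949 0.2901 0.0676] w 0.0116 F [-0.1  0.  -1. ]
tool axes (cols x,y,z)
 [[-0.991 -0.    -0.135]
 [ 0.135 -0.    -0.991]
 [ 0.    -1.     0.   ]]
q [0.499 0.523 2.03  0.    0.589 2.205]
```

View pics/w8.png

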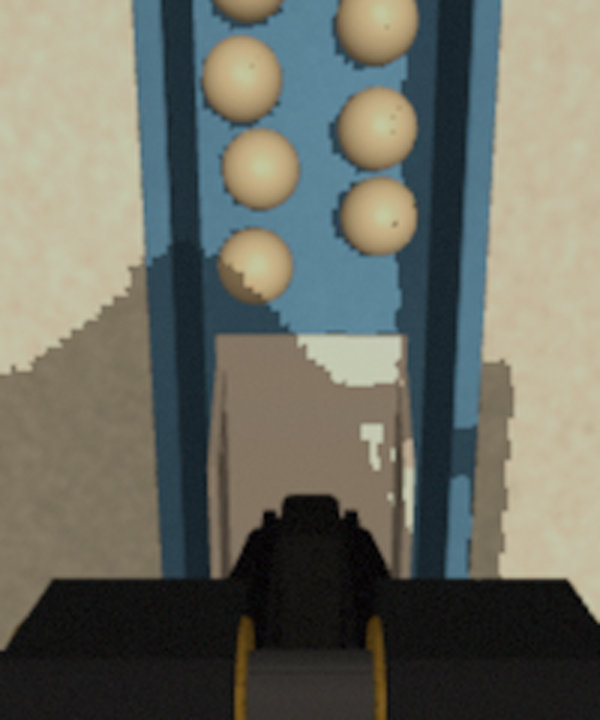

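Call:
step_arm([
  [[0,0.001,0,0,0,0,1],[0,0.0005,0,0,0,0,1],[0,0,0,0,0,0,1]],
])

```text
clock: 14.05
tcp_pos: [0.3951, 0.2901, 0.0665]
ee_rot: [-0.048, 0.048, 0.706, -0.705]
force: [-1.5, -1.0, 6.6]
gripper_width: 0.0119
```

Call:
step_arm([
  [[-0.004,-0.0005,0,0,0,0,1],[-0.006,0,0,0,0,0,1],[-0.007,0,0,0,0,0,1],[-0.007,0,0,0,0,0,1],[-0.007,0,0,0,0,0,1],[-0.007,0,0,0,0,0,1],[-0.007,0,0,0,0,0,1],[-0.006,0,0,0,0,0,1],[-0.004,0,0,0,0,0,1]],
])

```text
clock: 15.18
tcp_pos: [0.4499, 0.2826, 0.0666]
ee_rot: [-0.048, 0.048, 0.706, -0.705]
force: [-0.3, -0.6, -0.7]
gripper_width: 0.0119
```

Run:
```python
from h import *
from rig import cams,ctrl
show(ctrl.state())
im=cams.read_camera("wrist"); crop(im,220,60,420,300,3,"pics/w9.png")
```

```text
t 15.18 tcp [0.4499 0.2826 0.0666] w 0.0119 F [-0.3 -0.6 -0.7]
tool axes (cols x,y,z)
 [[-0.991  0.    -0.135]
 [ 0.135  0.    -0.991]
 [-0.    -1.    -0.   ]]
q [0.436 0.564 1.93  0.    0.646 2.143]
```

View pics/w9.png

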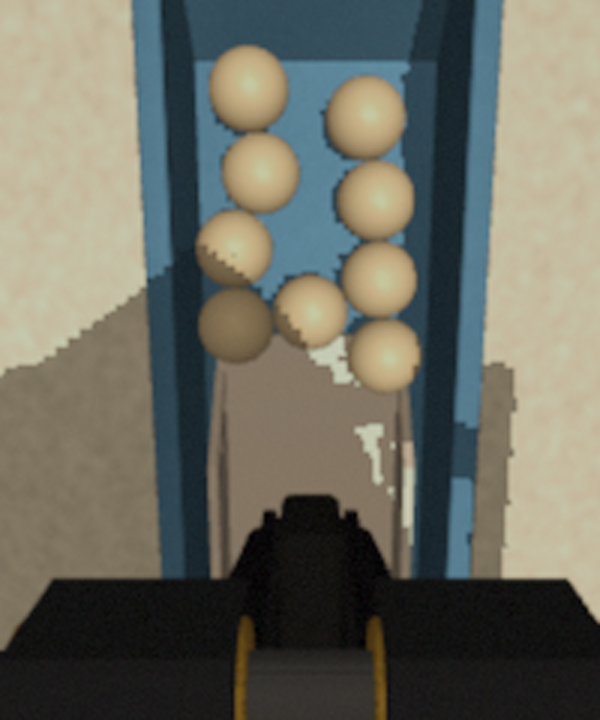

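Call:
step_arm([
  [[-0.004,0,0,0,0,0,1],[-0.005,0,0,0,0,0,1],[-0.005,0,0,0,0,0,1],[-0.005,0,0,0,0,0,1],[-0.004,0,0,0,0,0,1]],
])

```text
clock: 15.85
tcp_pos: [0.4726, 0.2795, 0.0666]
ee_rot: [-0.048, 0.048, 0.706, -0.705]
force: [-0.6, 0.3, -1.1]
gripper_width: 0.0117
```

```bash
cat > look.py <<'E'
import sys
from h import *
from rig import cams,ctrl
show(ctrl.state())
im=cams.read_camera("wrist"); crop(im,220,60,420,300,3,sys.argv[1])
E
python3 look.py pics/w10.png
```

```text
t 15.85 tcp [0.4726 0.2795 0.0666] w 0.0117 F [-0.6  0.3 -1.1]
tool axes (cols x,y,z)
 [[-0.991 -0.    -0.135]
 [ 0.135  0.    -0.991]
 [ 0.    -1.    -0.   ]]
q [0.414 0.582 1.887 0.    0.673 2.12 ]
```

View pics/w10.png

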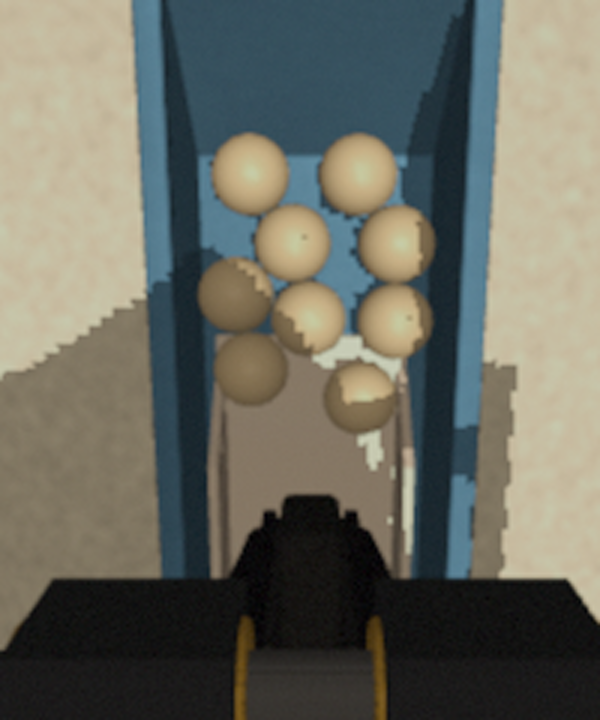

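Going well: balls are entering and compacting at the end. Continue.

Call:
step_arm([
  [[-0.004,0,0,0,0,0,1],[-0.004,0,0,0,0,0,1],[-0.004,0,0,0,0,0,1],[-0.004,0,0,0,0,0,1],[-0.004,0,0,0,0,0,1]],
])

```text
clock: 16.52
tcp_pos: [0.4924, 0.2768, 0.0666]
ee_rot: [-0.048, 0.048, 0.705, -0.705]
force: [-1.1, -0.1, -0.2]
gripper_width: 0.0116
```

```bash
python3 look.py pics/w11.png
```

```text
t 16.52 tcp [0.4924 0.2768 0.0666] w 0.0116 F [-1.1 -0.1 -0.2]
tool axes (cols x,y,z)
 [[-0.991  0.    -0.135]
 [ 0.135  0.    -0.991]
 [-0.    -1.    -0.   ]]
q [0.395 0.598 1.847 0.    0.696 2.102]
```

View pics/w11.png

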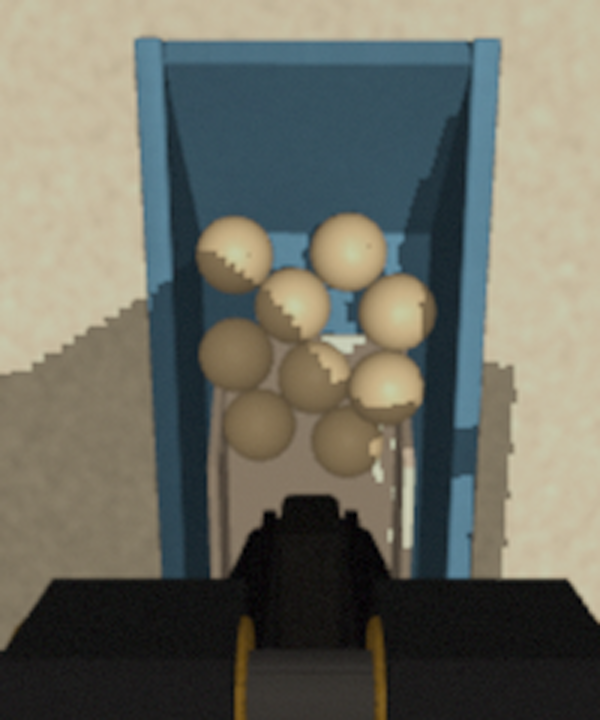

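Call:
step_arm([
  [[-0.003,0,0,0,0,0,1],[-0.003,0,0,0,0,0,1],[-0.003,0,0,0,0,0,1],[-0.003,0,0,0,0,0,1],[0,0,0,0,0,0,1]],
])

```text
clock: 17.2
tcp_pos: [0.5042, 0.2752, 0.0666]
ee_rot: [-0.048, 0.048, 0.706, -0.705]
force: [-1.0, -0.3, -1.0]
gripper_width: 0.0122
```

```bash
python3 look.py pics/w12.png
```

```text
t 17.2 tcp [0.5042 0.2752 0.0666] w 0.0122 F [-1.  -0.3 -1. ]
tool axes (cols x,y,z)
 [[-0.991  0.    -0.135]
 [ 0.135  0.    -0.991]
 [-0.    -1.    -0.   ]]
q [0.385 0.608 1.823 0.    0.71  2.091]
```

View pics/w12.png

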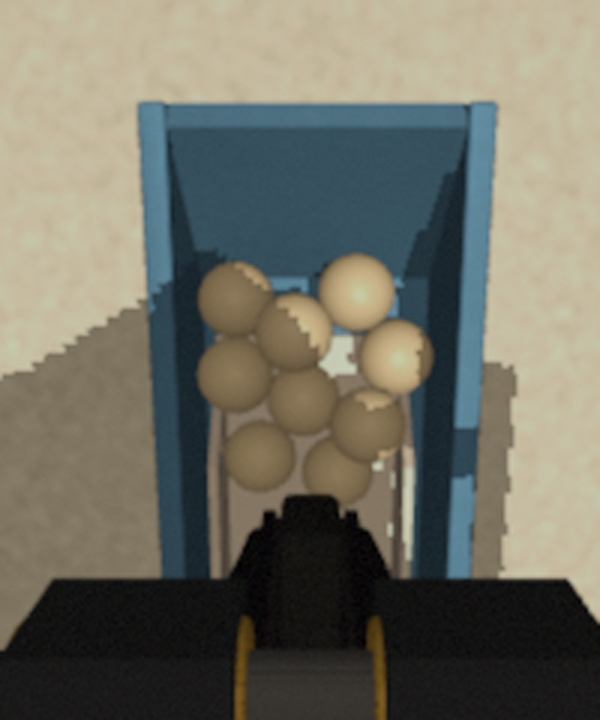

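Call:
step_arm([
  [[-0.003,0,0,0,0,0,1],[-0.003,0,0,0,0,0,1],[-0.002,0,0,0,0,0,1],[-0.002,0,0,0,0,0,1],[0,0,0,0,0,0,1]],
])

```text
clock: 17.88
tcp_pos: [0.514, 0.2738, 0.0666]
ee_rot: [-0.048, 0.048, 0.706, -0.705]
force: [-0.8, -0.0, -0.9]
gripper_width: 0.0115
```

```bash
python3 look.py pics/w13.png
```

```text
t 17.88 tcp [0.514  0.2738 0.0666] w 0.0115 F [-0.8 -0.  -0.9]
tool axes (cols x,y,z)
 [[-0.991  0.    -0.135]
 [ 0.135  0.    -0.991]
 [-0.    -1.    -0.   ]]
q [0.376 0.617 1.803 0.    0.722 2.083]
```

View pics/w13.png

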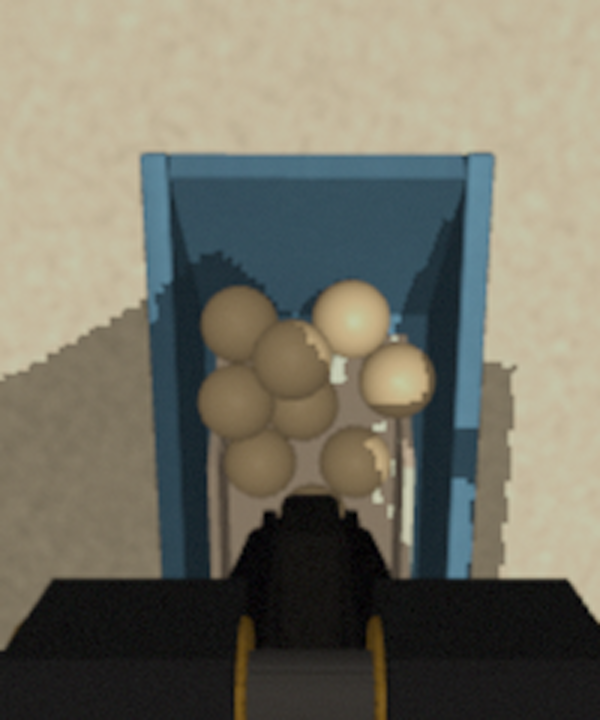

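Run:
```python
from ik import *
from h import *
from rig import ctrl
yaw=-7.8
def pose(th,lx,lz):
    M=scoopM(yaw,th); lip=dish(lx,0,lz); return tcp_for(lip-(-M[:,0])*.044,M),M
st=ctrl.state(); p=st["tcp_pos"]; M=rot(st["ee_rot"]).as_matrix()
print("lip now", ((p+M@(OFF+[-.044,0,0]))-dish(0))@np.array([np.cos(np.radians(yaw)),np.sin(np.radians(yaw)),0]), np.degrees(np.arctan2(-M[1,0],-M[0,0])))
print("y err",((p+M@OFF)-dish(0))@np.array([-np.sin(np.radians(yaw)),np.cos(np.radians(yaw)),0]))
for th,lz in [(0,0),(5,.0095),(10,.0175),(15,.025)]:
    t,Mt=pose(th,.106+.6*lz,lz); 
    if th==0: p,M=plan(t,Mt,2,1,p,M)
    else: p,M=plan(t,Mt,4,1,p,M)
    print(t.round(4))
t2,M2=t+[-.03,0.004,.11],scoopM(yaw,15)
plan(t2,M2,6,1,p,M)
```

```text
lip now 0.10424835893470724 -7.784648647605415
y err 0.0003626077430444063
dp/row 0.0009 deg/row 0.01
[[[-0.0009,0,0.0002,0,0,0,1],[-0.0009,0,0.0002,0,0,0,1]]]
[0.5156 0.2732 0.0666]
dp/row 0.0014 deg/row 1.25
[[[-0.0001,-0.0014,0,0,0,0.0035,1],[-0.0002,-0.0015,0,0,0,0.0035,1],[-0.0002,-0.0014,0,0,0,0.0035,1],[-0.0002,-0.0014,0,0,0,0.0035,1]]]
[0.5162 0.2732 0.0724]
dp/row 0.001 deg/row 1.24
[[[-0.0001,-0.001,0,0,0,0.0034,1],[-0.0001,-0.0009,0,0,0,0.0034,1],[-0.0001,-0.001,0,0,0,0.0034,1],[-0.0002,-0.001,0,0,0,0.0034,1]]]
[0.5162 0.2732 0.0762]
dp/row 0.0007 deg/row 1.26
[[[-0.0001,-0.0007,0,0,0,0.0035,1],[-0.0002,-0.0007,0,0,0,0.0035,1],[-0.0002,-0.0007,0,0,0,0.0035,1],[-0.0002,-0.0007,0,0,0,0.0035,1]]]
[0.5163 0.2732 0.0792]
dp/row 0.019 deg/row 0.0
[[[0.0001,-0.019,0,0,0,0,1],[0.0002,-0.019,0,0,0,0,1],[0.0001,-0.0191,0,0,0,0,1],[0.0001,-0.019,0,0,0,0,1],[0.0002,-0.019,0,0,0,0,1],[0.0001,-0.019,0,0,0,0,1]]]
```

Call:
step_arm([
  [[-0.002,0,0,0,0,0,1],[0,-0.0015,0,0,0,0.0035,1],[0,-0.0015,0,0,0,0.0035,1],[0,-0.0015,0,0,0,0.0035,1],[0,-0.0015,0,0,0,0.0035,1],[0,-0.001,0,0,0,0.0035,1],[0,-0.001,0,0,0,0.0035,1],[0,-0.001,0,0,0,0.0035,1],[0,0,0,0,0,0,1]],
])

```text
clock: 19.05
tcp_pos: [0.5151, 0.2738, 0.0757]
ee_rot: [-0.007, -0.102, -0.7, 0.707]
force: [-0.2, -0.2, -0.9]
gripper_width: 0.0118
```

```bash
python3 look.py pics/w14.png
```

```text
t 19.05 tcp [0.5151 0.2738 0.0757] w 0.0118 F [-0.2 -0.2 -0.9]
tool axes (cols x,y,z)
 [[-0.979  0.152 -0.135]
 [ 0.133 -0.021 -0.991]
 [-0.154 -0.988 -0.   ]]
q [ 0.413  0.574  1.881 -0.151  0.56   2.242]
```

View pics/w14.png

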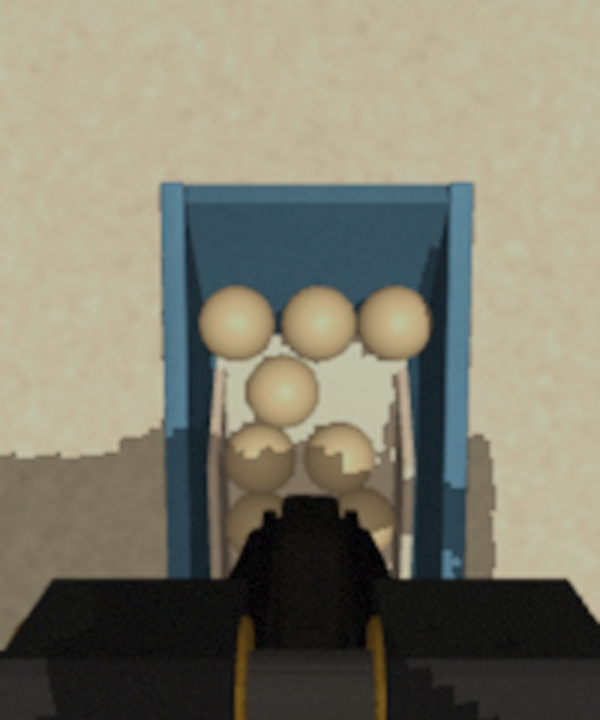

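Call:
step_arm([
  [[0,-0.001,0,0,0,0.0035,1],[0,-0.001,0,0,0,0.0035,1],[0,-0.001,0,0,0,0.0035,1],[0,-0.001,0,0,0,0.0035,1],[0.003,-0.01,0,0,0,0.002,1],[0.004,-0.015,0,0,0,0,1],[0.005,-0.02,0,0,0,0,1],[0.005,-0.02,0,0,0,0,1],[0.005,-0.02,0,0,0,0,1],[0.003,-0.015,0,0,0,0,1]],
])

```text
clock: 20.35
tcp_pos: [0.4652, 0.2807, 0.1719]
ee_rot: [-0.042, -0.137, -0.694, 0.705]
force: [1.2, -0.3, -2.4]
gripper_width: 0.0119
```

```bash
python3 look.py pics/w15.png
python3 - <<'E'
from h import *
from rig import cams
im=cams.read_camera("scene"); crop(im,340,60,460,220,4,"pics/s15.png")
E
```

```text
t 20.35 tcp [0.4652 0.2807 0.1719] w 0.0119 F [ 1.2 -0.3 -2.4]
tool axes (cols x,y,z)
 [[-0.959  0.251 -0.135]
 [ 0.131 -0.033 -0.991]
 [-0.253 -0.968 -0.001]]
q [ 0.496  0.37   1.94  -0.252  0.638  2.39 ]
```

View pics/w15.png

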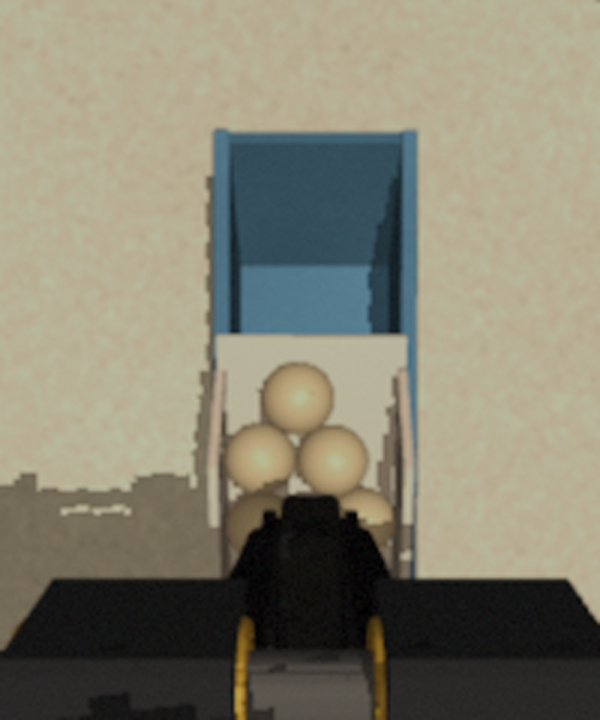

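View pics/s15.png

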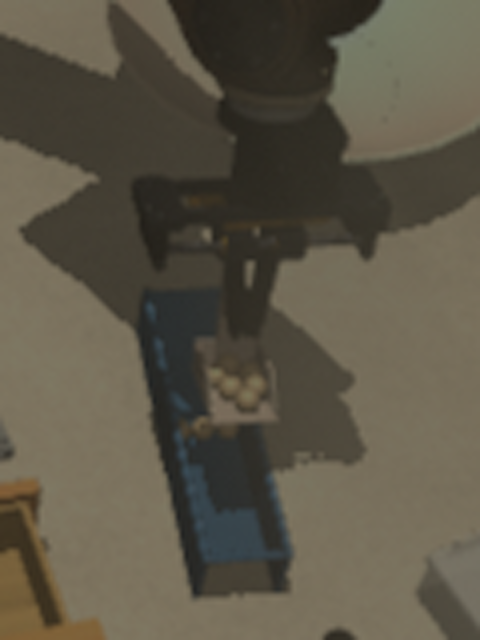

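```bash
python3 - <<'E'
import kin
from kin import *
D=kin.D+[([.496,.37,1.94,-.252,.638,2.39],[.4652,.2807,.1719]),([.413,.574,1.881,-.151,.56,2.242],[.5151,.2738,.0757])]
f=lambda P:np.concatenate([fk(q,P)[0]-p for q,p in D])
s=least_squares(f,[0,.3,.45,.45,.25,.066,0]); print(s.x.round(4)); print(np.abs(s.fun).max())
E
cat >> ik.py <<'E'
def lip_pose(lip,yaw,th):
    M=scoopM(yaw,th); return tcp_for(np.array(lip)+M[:,0]*.044,M),M
E
python3 - <<'E'
from ik import *
from h import *
t,M=lip_pose([.585,-.026,.145],0,14); print(t)
plan(t,M,15,1)
E
```

```text
[0.     0.1975 0.587  0.4109 0.2728 0.0659 0.0432]
0.00033321632082836117
[ 0.5315277  -0.0265      0.19412305]
dp/row 0.021 deg/row 0.52
[[[-0.0073,0.0004,0.0197,-0.0003,-0.0014,-0.0001,1],[-0.0071,0.0003,0.0198,-0.0003,-0.0014,-0.0001,1],[-0.0069,0.0002,0.0198,-0.0003,-0.0014,-0.0001,1],[-0.0067,0.0003,0.0199,-0.0003,-0.0014,-0.0001,1],[-0.0066,0.0001,0.02,-0.0003,-0.0014,-0.0001,1],[-0.0064,0.0002,0.02,-0.0003,-0.0014,-0.0001,1],[-0.0062,0.0001,0.0201,-0.0003,-0.0014,-0.0001,1],[-0.006,0,0.0201,-0.0003,-0.0014,-0.0001,1],[-0.0059,0.0001,0.0202,-0.0003,-0.0014,-0.0001,1],[-0.0057,-0.0001,0.0202,-0.0003,-0.0014,-0.0001,1]]]
[[[-0.0055,0,0.0203,-0.0003,-0.0014,-0.0001,1],[-0.0053,-0.0001,0.0203,-0.0003,-0.0014,-0.0001,1],[-0.0051,-0.0002,0.0203,-0.0003,-0.0014,-0.0001,1],[-0.005,-0.0002,0.0205,-0.0003,-0.0014,-0.0001,1],[-0.0048,-0.0002,0.0204,-0.0003,-0.0014,-0.0001,1]]]
```

Call:
step_arm([
  [[-0.003,-0.01,0.01,-0.0003,-0.0014,0,1],[-0.007,-0.005,0.018,-0.0003,-0.0014,0,1],[-0.007,0,0.02,-0.0003,-0.0014,0,1],[-0.007,0,0.02,-0.0003,-0.0014,0,1],[-0.0065,0,0.02,-0.0003,-0.0014,0,1],[-0.0065,0,0.02,-0.0003,-0.0014,0,1],[-0.006,0,0.02,-0.0003,-0.0014,0,1],[-0.006,0,0.02,-0.0003,-0.0014,0,1],[-0.006,0,0.02,-0.0003,-0.0014,0,1],[-0.0055,0,0.02,-0.0003,-0.0014,0,1]],
])

```text
clock: 21.7
tcp_pos: [0.503, 0.0874, 0.1999]
ee_rot: [-0.074, -0.105, -0.698, 0.705]
force: [-0.9, -0.8, -0.9]
gripper_width: 0.0115
```

Call:
step_arm([
  [[-0.0055,0,0.02,-0.0003,-0.0014,0,1],[-0.0055,0,0.02,-0.0003,-0.0014,0,1],[-0.005,0,0.02,-0.0003,-0.0014,0,1],[-0.005,0,0.02,-0.0003,-0.0014,0,1],[-0.005,0,0.02,-0.0003,-0.0014,0,1],[-0.003,0,0.01,0,0,0,1],[0,0,0,0,0,0,1]],
])

```text
clock: 22.58
tcp_pos: [0.5282, -0.0227, 0.2077]
ee_rot: [-0.089, -0.09, -0.699, 0.704]
force: [1.0, 0.6, -1.4]
gripper_width: 0.0119
```

Run:
```python
from h import *
from rig import cams,ctrl
show(ctrl.state())
im=cams.read_camera("wrist"); cv2.imwrite("pics/w16.png",im[:,:,::-1])
im=cams.read_camera("scene"); crop(im,240,80,420,260,4,"pics/s16.png")
```

```text
t 22.57 tcp [ 0.5282 -0.0227  0.2077] w 0.0119 F [ 1.   0.6 -1.4]
tool axes (cols x,y,z)
 [[-0.968  0.251 -0.002]
 [ 0.001 -0.006 -1.   ]
 [-0.251 -0.968  0.006]]
q [-0.189  0.278  1.966  0.069  0.648  1.333]
```

View pics/w16.png

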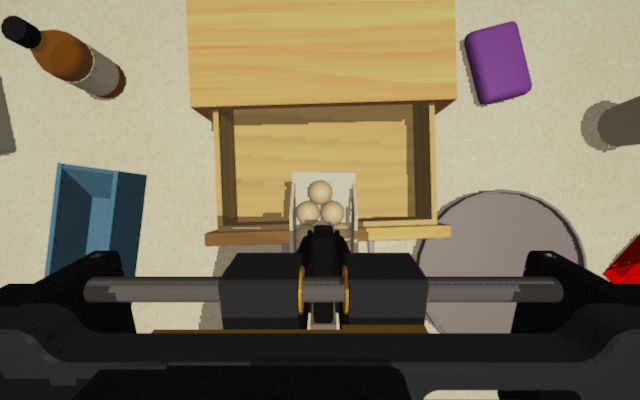

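View pics/s16.png

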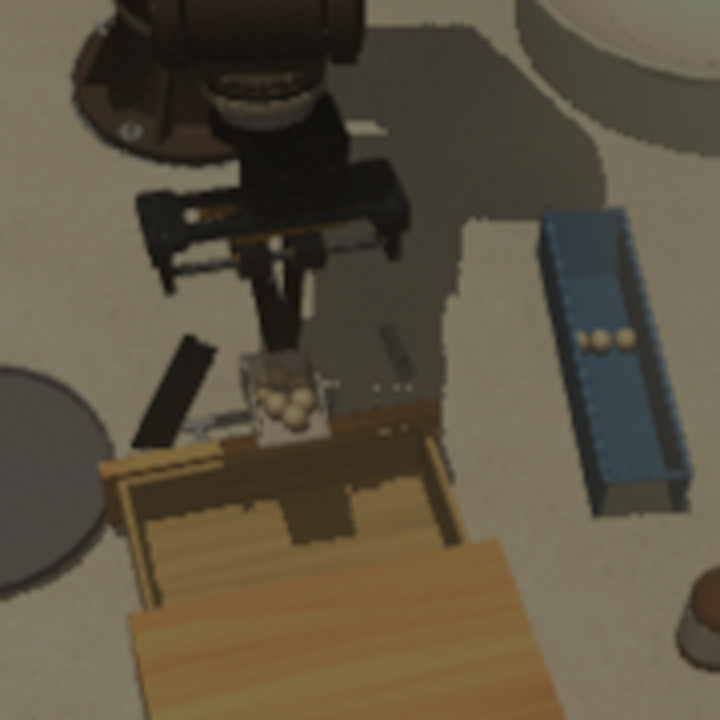

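Run:
```python
from h import *
from ik import *
from rig import cams,ctrl
c=cams.get_calibration("wrist")
for u,z in [((222,105),.1),((440,102),.1),((228,231),.085),((430,226),.085),((236,120),.02),((406,120),.02),((236,219),.02)]: print(u,onz(c,*u,z).round(4))
st=ctrl.state();p,M=st["tcp_pos"],rot(st["ee_rot"]).as_matrix()
print("lip",p+M@(OFF+[-.044,0,0]))
for th,lip in [(0,[.59,-.026,.125]),(-20,[.59,-.026,.11]),(-45,[.595,-.026,.095])]:
    t,Mt=lip_pose(lip,0,th); n=int(abs(th+(-14 if th==0 else 20 if th==-45 else 0))/3)
    p,M=plan(t,Mt,max(n,5),1,p,M); print(ik(t,Mt,[0,.1975,.587,.4109,.2728,.0659,.0432],[-.19,.5,1.6,0,1.2,1.4])[0].round(2))
```

```text
(222, 105) [0.6576 0.0844 0.1   ]
(440, 102) [ 0.6606 -0.1454  0.1   ]
(228, 231) [0.523  0.0844 0.085 ]
(430, 226) [ 0.528  -0.1415  0.085 ]
(236, 120) [0.6646 0.0944 0.02  ]
(406, 120) [ 0.6645 -0.1338  0.02  ]
(236, 219) [0.5317 0.0956 0.02  ]
lip [ 0.58186471 -0.02179856  0.15915072]
dp/row 0.0063 deg/row 2.91
[[[-0.0032,0.0054,0.0009,-0.0002,0,-0.0081,1],[-0.0034,0.0052,0.0009,-0.0002,0,-0.0081,1],[-0.0037,0.0051,0.0009,-0.0002,0,-0.0081,1],[-0.0039,0.0049,0.0008,-0.0002,0,-0.0081,1],[-0.0042,0.0046,0.0009,-0.0002,0,-0.0081,1]]]
[-0.17  0.42  1.78 -0.    0.95  1.4 ]
dp/row 0.0039 deg/row 3.33
[[[-0.0039,0.0008,0,0,0,-0.0092,1],[-0.0039,0.0006,0,0,0,-0.0092,1],[-0.0039,0.0004,0,0,0,-0.0092,1],[-0.0039,0.0002,0,0,0,-0.0092,1],[-0.004,-0.0001,0,0,0,-0.0092,1],[-0.0039,-0.0003,0,0,0,-0.0092,1]]]
[-0.14  0.6   1.5  -0.05  1.39  1.45]
dp/row 0.0049 deg/row 3.13
[[[-0.0049,0.0001,0,0,0,-0.0087,1],[-0.0049,-0.0001,0,0,0,-0.0087,1],[-0.0049,-0.0004,0,0,0,-0.0087,1],[-0.0048,-0.0006,0,0,0,-0.0087,1],[-0.0049,-0.0009,0,0,0,-0.0087,1],[-0.0047,-0.0012,0,0,0,-0.0087,1],[-0.0047,-0.0014,0,0,0,-0.0087,1],[-0.0046,-0.0017,0,0,0,-0.0087,1]]]
[-0.12  0.87  1.15 -0.09  1.9   1.46]
```

Call:
step_arm([
  [[-0.003,0.0055,0.001,0,0,-0.008,1],[-0.0035,0.005,0.001,0,0,-0.008,1],[-0.0035,0.005,0.001,0,0,-0.008,1],[-0.004,0.005,0.001,0,0,-0.008,1],[-0.004,0.0045,0.001,0,0,-0.008,1],[-0.004,0.001,0,0,0,-0.006,1],[-0.004,0.0005,0,0,0,-0.006,1],[-0.004,0.0005,0,0,0,-0.006,1],[-0.004,0,0,0,0,-0.008,1],[-0.004,0,0,0,0,-0.008,1]],
])

```text
clock: 23.92
tcp_pos: [0.5698, -0.0267, 0.1825]
ee_rot: [0.075, 0.075, -0.701, 0.705]
force: [0.0, -1.2, -0.8]
gripper_width: 0.0121
```

Call:
step_arm([
  [[-0.004,0,0,0,0,-0.009,1],[-0.004,0,0,0,0,-0.009,1],[-0.005,0,0,0,0,-0.009,1],[-0.005,0,0,0,0,-0.009,1],[-0.005,0,0,0,0,-0.009,1],[-0.005,-0.0005,0,0,0,-0.009,1],[-0.005,-0.001,0,0,0,-0.009,1],[-0.005,-0.001,0,0,0,-0.009,1],[-0.005,-0.0015,0,0,0,-0.009,1],[0,0,0,0,0,0,1]],
])

```text
clock: 25.18
tcp_pos: [0.6105, -0.0269, 0.1661]
ee_rot: [0.25, 0.249, -0.66, 0.664]
force: [0.4, -0.5, -1.6]
gripper_width: 0.0119
```

Run:
```python
from h import *
from ik import *
from rig import cams,ctrl
st=ctrl.state();show(st);p,M=st["tcp_pos"],rot(st["ee_rot"]).as_matrix()
print("lip",p+M@(OFF+[-.044,0,0]))
im=cams.read_camera("scene"); crop(im,240,80,420,260,4,"pics/s17.png")
im=cams.read_camera("wrist"); cv2.imwrite("pics/w17.png",im[:,:,::-1])
```

```text
t 25.18 tcp [ 0.6105 -0.0269  0.1661] w 0.0119 F [ 0.4 -0.5 -1.6]
tool axes (cols x,y,z)
 [[-0.751 -0.66  -0.   ]
 [ 0.004 -0.005 -1.   ]
 [ 0.66  -0.751  0.006]]
q [-0.116  0.839  1.183 -0.084  1.835  1.466]
lip [ 0.60056082 -0.02684824  0.09415485]
```

View pics/s17.png

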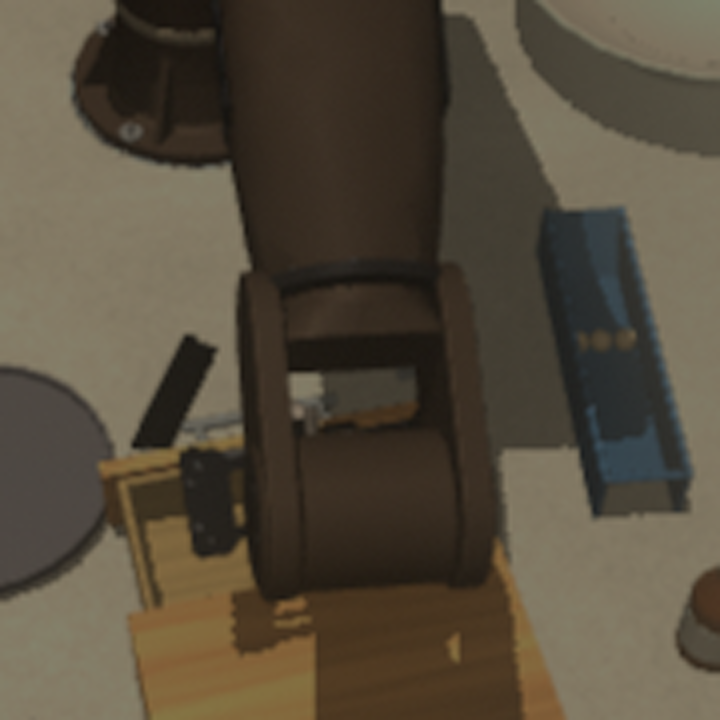

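View pics/w17.png

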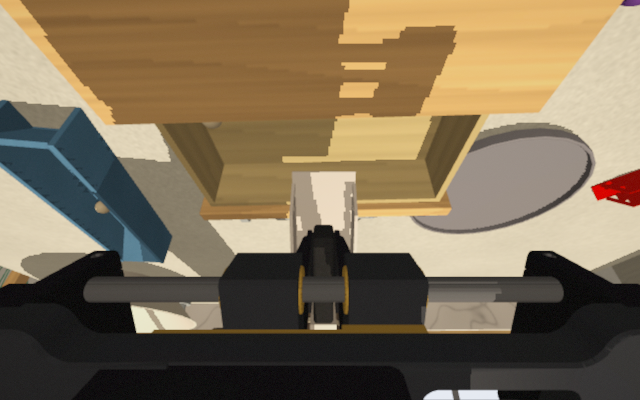

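Call:
step_arm([
  [[0.008,-0.006,0,0,0,0.016,1],[0.008,-0.006,0,0,0,0.018,1],[0.008,-0.006,0,0,0,0.018,1],[0.008,-0.006,0,0,0,0.018,1],[0.008,-0.006,0,0,0,0.018,1],[0.008,-0.006,0,0,0,0.018,1],[0.008,-0.006,0,0,0,0.009,1],[0.01,0,0,0,0,0,1],[0.01,0,0,0,0,0,1],[0,0,0,0,0,0,1]],
])

```text
clock: 26.52
tcp_pos: [0.5551, -0.0272, 0.2259]
ee_rot: [-0.0, -0.001, -0.705, 0.709]
force: [-0.5, -0.1, -0.5]
gripper_width: 0.0118
```

Run:
```python
from h import *
from ik import *
from rig import cams,ctrl
st=ctrl.state();show(st);p,M=st["tcp_pos"],rot(st["ee_rot"]).as_matrix()
im=cams.read_camera("scene"); crop(im,240,80,420,260,4,"pics/s18.png")
im=cams.read_camera("wrist"); cv2.imwrite("pics/w18.png",im[:,:,::-1])
```

```text
t 26.52 tcp [ 0.5551 -0.0272  0.2259] w 0.0118 F [-0.5 -0.1 -0.5]
tool axes (cols x,y,z)
 [[-1.     0.002 -0.001]
 [ 0.001 -0.006 -1.   ]
 [-0.002 -1.     0.006]]
q [-0.165  0.38   1.718 -0.006  1.041  1.41 ]
```

View pics/s18.png

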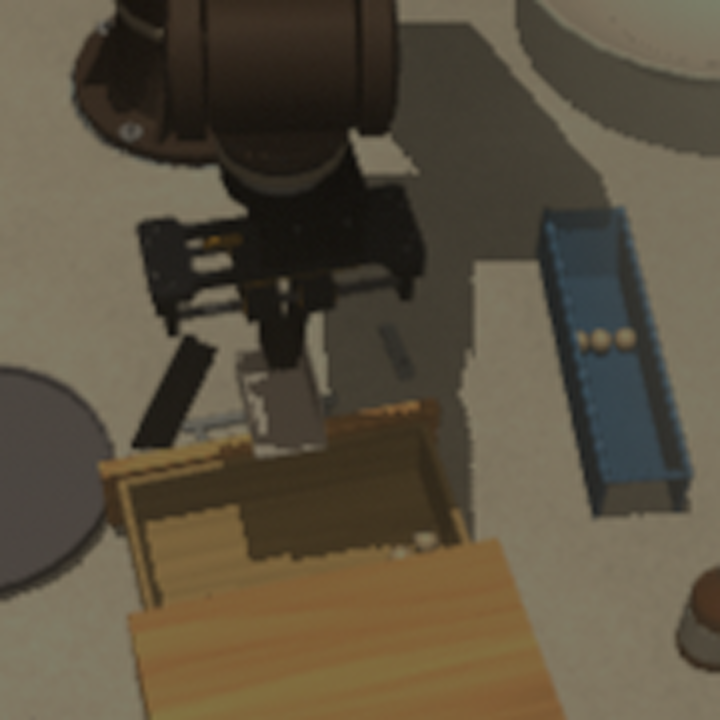

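View pics/w18.png

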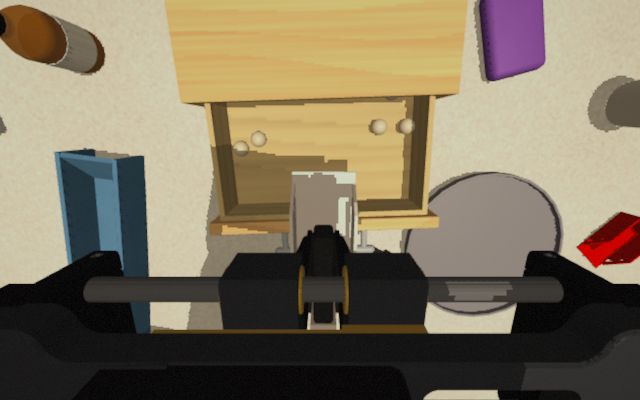

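Run:
```python
from h import *
from ik import *
from rig import cams,ctrl
s=cams.get_calibration("scene"); c=cams.get_calibration("top")
im=cams.read_camera("top"); crop(im,170,170,260,310,4,"pics/t18.png")
a=np.radians(-7.8);u=np.array([np.cos(a),np.sin(a)]);n=np.array([-u[1],u[0]])
for p in [(583,340),(600,340),(625,338)]:
    w=onz(s,p[0]/4+240,p[1]/4+80,.016)[:2]-dish(0)[:2]; print(w@u,w@n)
# go to above dish start
Mt=scoopM(-7.8,0); t=tcp_for(dish(-.061,0,.13),Mt);print(t)
plan(t,Mt,14,1)
```

```text
-0.02421229566653887 -0.01714431103378744
-0.023130293781996915 -0.002300157733238051
-0.023794521562339157 0.019960131361877704
[0.39375952 0.28994041 0.1966    ]
dp/row 0.0255 deg/row 0.55
[[[0.0116,0.0019,-0.0227,-0.0001,0.0015,0,1],[0.0118,0.002,-0.0225,-0.0001,0.0015,0,1],[0.0121,0.0019,-0.0224,-0.0001,0.0015,0,1],[0.0122,0.002,-0.0224,-0.0001,0.0015,0,1],[0.0124,0.002,-0.0222,-0.0001,0.0015,0,1],[0.0127,0.002,-0.0221,-0.0001,0.0015,0,1],[0.0129,0.002,-0.0219,-0.0001,0.0015,0,1],[0.013,0.002,-0.0219,-0.0001,0.0015,0,1],[0.0133,0.002,-0.0217,-0.0001,0.0015,0,1],[0.0135,0.0021,-0.0216,-0.0001,0.0015,0,1]]]
[[[0.0137,0.0021,-0.0214,-0.0001,0.0015,0,1],[0.0139,0.002,-0.0213,-0.0001,0.0015,0,1],[0.0141,0.0021,-0.0212,-0.0001,0.0015,0,1],[0.0142,0.0021,-0.0211,-0.0001,0.0015,0,1]]]
```

View pics/t18.png

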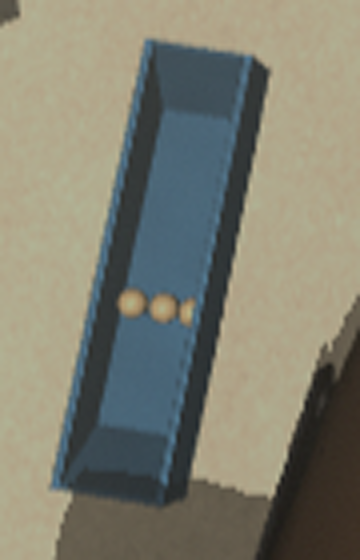

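Run:
```python
from h import *
from ik import *
P=[0,.1975,.587,.4109,.2728,.0659,.0432]
t,M=lip_pose(dish(-.044,0,.11),-7.8,-25); print(t,ik(t,M,P,[.5,.5,1.6,.1,1.2,2])); p,Mc=plan(t,M,15,1)
t,M=lip_pose(dish(-.044,0,.003),-7.8,-25); print(t.round(4),ik(t,M,P,[.5,.5,1.6,.1,1.2,2])[0].round(2)); plan(t,M,5,1,p,Mc)
```

```text
[0.39609605 0.28962035 0.18782698] (array([0.37868228, 0.48445729, 1.73243539, 0.21671727, 1.31608435,
       1.98913185]), np.float64(3.5583322399723717e-10))
dp/row 0.0238 deg/row 1.75
[[[0.0107,0.0024,-0.0211,-0.0004,0.0014,-0.0047,1],[0.0108,0.0027,-0.0211,-0.0004,0.0014,-0.0047,1],[0.0108,0.0032,-0.0209,-0.0004,0.0014,-0.0047,1],[0.011,0.0035,-0.0208,-0.0004,0.0014,-0.0047,1],[0.0111,0.0038,-0.0207,-0.0004,0.0014,-0.0047,1],[0.0111,0.0043,-0.0206,-0.0004,0.0014,-0.0047,1],[0.0111,0.0046,-0.0206,-0.0004,0.0014,-0.0047,1],[0.0112,0.0051,-0.0203,-0.0004,0.0014,-0.0047,1],[0.0112,0.0054,-0.0203,-0.0004,0.0014,-0.0047,1],[0.0113,0.0057,-0.0202,-0.0004,0.0014,-0.0047,1]]]
[[[0.0112,0.0062,-0.02,-0.0004,0.0014,-0.0047,1],[0.0112,0.0066,-0.02,-0.0004,0.0014,-0.0047,1],[0.0112,0.0069,-0.0198,-0.0004,0.0014,-0.0047,1],[0.0112,0.0073,-0.0197,-0.0004,0.0014,-0.0047,1],[0.0111,0.0077,-0.0196,-0.0004,0.0014,-0.0047,1]]]
[0.3961 0.2896 0.0808] [0.38 0.63 1.82 0.24 1.09 1.93]
dp/row 0.0214 deg/row 0.06
[[[-0.0091,0.0193,0,0.0001,0,0.0002,1],[-0.0092,0.0194,0.0001,0.0001,0,0.0002,1],[-0.0091,0.0194,0,0.0001,0,0.0002,1],[-0.009,0.0194,0,0.0001,0,0.0002,1],[-0.0091,0.0194,0,0.0001,0,0.0002,1]]]
```

Call:
step_arm([
  [[0.0105,0.0025,-0.021,-0.0004,0.0014,-0.0047,1],[0.011,0.0025,-0.021,-0.0004,0.0014,-0.0047,1],[0.011,0.003,-0.021,-0.0004,0.0014,-0.0047,1],[0.011,0.0035,-0.021,-0.0004,0.0014,-0.0047,1],[0.011,0.004,-0.0205,-0.0004,0.0014,-0.0047,1],[0.011,0.0045,-0.0205,-0.0004,0.0014,-0.0047,1],[0.011,0.0045,-0.0205,-0.0004,0.0014,-0.0047,1],[0.011,0.005,-0.0205,-0.0004,0.0014,-0.0047,1],[0.011,0.0055,-0.0205,-0.0004,0.0014,-0.0047,1],[0.0115,0.0055,-0.02,-0.0004,0.0014,-0.0047,1]],
])

```text
clock: 27.92
tcp_pos: [0.4492, 0.1849, 0.2006]
ee_rot: [-0.135, -0.072, 0.706, -0.692]
force: [0.2, 0.3, -0.6]
gripper_width: 0.0118
```

Call:
step_arm([
  [[0.011,0.006,-0.02,-0.0004,0.0014,-0.0047,1],[0.011,0.0065,-0.02,-0.0004,0.0014,-0.0047,1],[0.011,0.007,-0.02,-0.0004,0.0014,-0.0047,1],[0.011,0.0075,-0.0195,-0.0004,0.0014,-0.0047,1],[0.011,0.0075,-0.0195,-0.0004,0.0014,-0.0047,1],[0,0,0,0,0,0,1]],
])

```text
clock: 28.68
tcp_pos: [0.3962, 0.2906, 0.1876]
ee_rot: [-0.201, -0.108, 0.7, -0.677]
force: [0.3, -0.5, -0.8]
gripper_width: 0.0117
```

```bash
cat > look2.py <<'E'
import sys
from h import *
from ik import *
from rig import cams,ctrl
st=ctrl.state(); show(st); p,M=st["tcp_pos"],rot(st["ee_rot"]).as_matrix()
a=np.radians(-7.8);u=np.array([np.cos(a),np.sin(a),0]);n=np.array([-u[1],u[0],0])
l=p+M@(OFF+[-.044,0,0])-dish(0); print("lip dish",(l@u).round(4),(l@n).round(4),l[2].round(4),"nose yaw",np.degrees(np.arctan2(-M[1,0],-M[0,0])).round(2),"pitch",np.degrees(np.arcsin(-M[2,0])).round(2),"roll",np.degrees(np.arcsin(-M[2,2])).round(2))
im=cams.read_camera("wrist"); crop(im,220,60,420,300,3,sys.argv[1])
E
python3 look2.py pics/w19.png
```

```text
t 28.68 tcp [0.3962 0.2906 0.1876] w 0.0117 F [ 0.3 -0.5 -0.8]
tool axes (cols x,y,z)
 [[-0.896 -0.424 -0.135]
 [ 0.121  0.06  -0.991]
 [ 0.428 -0.904 -0.002]]
q [0.379 0.487 1.731 0.221 1.32  1.987]
lip dish -0.0444 0.0011 0.1098 nose yaw -7.71 pitch -25.33 roll 0.12
```

View pics/w19.png

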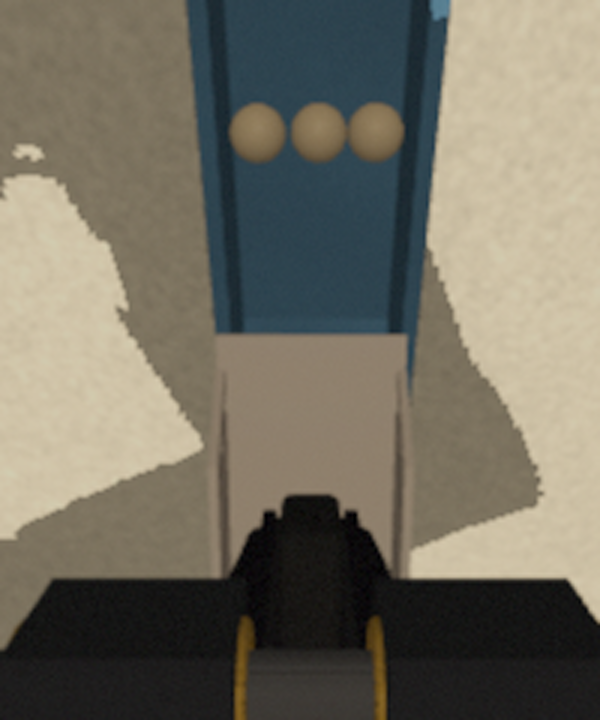

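Call:
step_arm([
  [[-0.009,0.0195,0.001,0,0,0,1],[-0.009,0.0195,0,0,0,0,1],[-0.009,0.0195,0,0,0,0,1],[-0.009,0.0195,0,0,0,0,1],[-0.006,0.013,0,0,0,0,1],[-0.002,0.0045,0,0,0,0,1],[0,0,0,0,0,0,1]],
])

```text
clock: 29.6
tcp_pos: [0.3961, 0.2887, 0.0831]
ee_rot: [-0.201, -0.107, 0.7, -0.677]
force: [0.0, -0.2, -0.7]
gripper_width: 0.0116
```

```bash
python3 look2.py pics/w20.png
```

```text
t 29.6 tcp [0.3961 0.2887 0.0831] w 0.0116 F [ 0.  -0.2 -0.7]
tool axes (cols x,y,z)
 [[-0.896 -0.422 -0.137]
 [ 0.123  0.06  -0.991]
 [ 0.426 -0.905 -0.002]]
q [0.376 0.627 1.818 0.239 1.098 1.93 ]
lip dish -0.0442 -0.0008 0.0052 nose yaw -7.78 pitch -25.24 roll 0.14
```

View pics/w20.png

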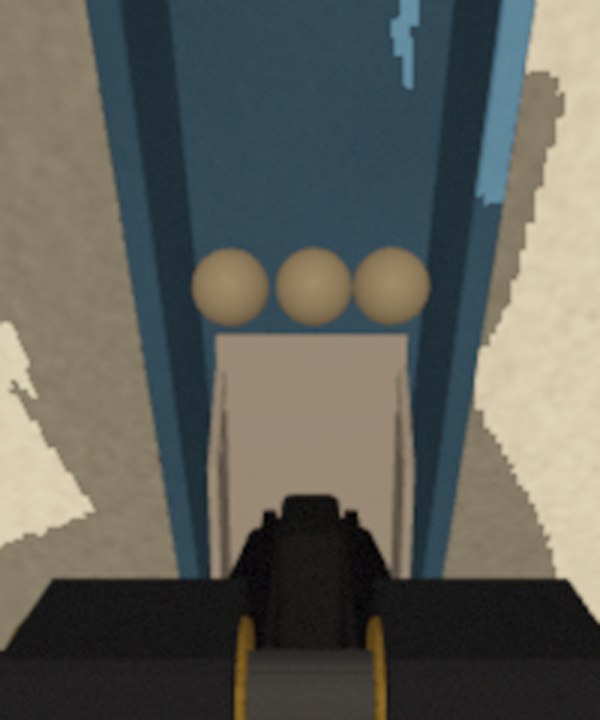

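Run:
```python
from h import *
from ik import *
t,M=lip_pose(dish(-.042,0,.001),-7.8,-25); p,Mc=plan(t,M,3,1)
t,M=lip_pose(dish(.0,0,.0005),-7.8,0); print(t); plan(t,M,14,1,p,Mc)
```

```text
dp/row 0.0016 deg/row 0.09
[[[-0.0012,0.0011,-0.0003,0.0001,0,0.0002,1],[-0.0012,0.0011,-0.0002,0.0001,0,0.0002,1],[-0.0012,0.0011,-0.0003,0.0001,0,0.0002,1]]]
[0.41060223 0.28763325 0.0671    ]
dp/row 0.0012 deg/row 1.79
[[[-0.0012,0.0004,0,0,0,0.005,1],[-0.0011,0.0004,0,0,0,0.005,1],[-0.0012,0.0004,0,0,0,0.005,1],[-0.0011,0.0005,0,0,0,0.005,1],[-0.0011,0.0006,0,0,0,0.005,1],[-0.0011,0.0005,0,0,0,0.005,1],[-0.0011,0.0006,0,0,0,0.005,1],[-0.0011,0.0006,0,0,0,0.005,1],[-0.001,0.0007,0,0,0,0.005,1],[-0.001,0.0007,0,0,0,0.005,1]]]
[[[-0.001,0.0007,0,0,0,0.005,1],[-0.001,0.0007,0,0,0,0.005,1],[-0.0009,0.0008,0,0,0,0.005,1],[-0.0009,0.0008,0,0,0,0.005,1]]]
```

Call:
step_arm([
  [[-0.0015,0.001,-0.001,0,0,0,1],[-0.0015,0.001,0,0,0,0,1],[-0.001,0.0002,0,0,0,0.005,1],[-0.001,0.0002,0,0,0,0.005,1],[-0.001,0.0002,0,0,0,0.005,1],[-0.001,0.0003,0,0,0,0.005,1],[-0.001,0.0003,0,0,0,0.005,1],[-0.001,0.0003,0,0,0,0.005,1],[-0.001,0.0003,0,0,0,0.005,1]],
])

```text
clock: 30.78
tcp_pos: [0.4038, 0.2887, 0.0758]
ee_rot: [-0.125, -0.029, 0.707, -0.695]
force: [-1.1, 0.5, -1.1]
gripper_width: 0.0119
```

Call:
step_arm([
  [[-0.001,0.0008,0,0,0,0.005,1],[-0.001,0.0008,0,0,0,0.005,1],[-0.001,0.001,0,0,0,0.005,1],[-0.001,0.001,0,0,0,0.005,1],[-0.001,0.001,0,0,0,0.005,1],[-0.001,0.001,0,0,0,0.005,1],[-0.001,0.001,0,0,0,0.005,1],[0,0,0,0,0,0,1]],
])

```text
clock: 31.78
tcp_pos: [0.4095, 0.2879, 0.0683]
ee_rot: [-0.048, 0.048, 0.706, -0.705]
force: [0.8, -0.1, -1.9]
gripper_width: 0.0118
```

```bash
python3 look2.py pics/w21.png
```

```text
t 31.77 tcp [0.4095 0.2879 0.0683] w 0.0118 F [ 0.8 -0.1 -1.9]
tool axes (cols x,y,z)
 [[-0.991 -0.    -0.136]
 [ 0.136  0.002 -0.991]
 [ 0.    -1.    -0.002]]
q [0.48  0.531 2.004 0.004 0.605 2.184]
lip dish -0.0011 0.0002 0.0017 nose yaw -7.81 pitch -0.03 roll 0.12
```

View pics/w21.png

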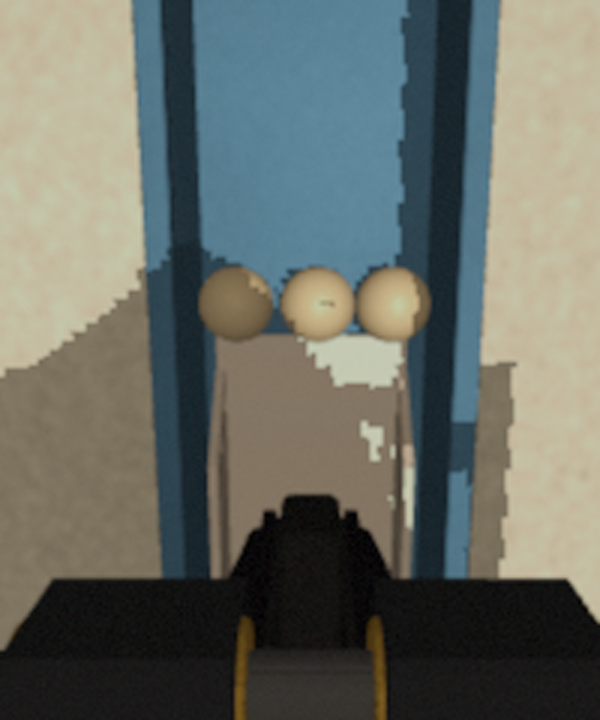

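Call:
step_arm([
  [[-0.003,0.001,0,0,0,0,1],[-0.005,0.0005,0,0,0,0,1],[-0.007,0,0,0,0,0,1],[-0.008,0,0,0,0,0,1],[-0.008,0,0,0,0,0,1],[-0.008,0,0,0,0,0,1],[-0.008,0,0,0,0,0,1],[-0.008,0,0,0,0,0,1],[-0.008,0,0,0,0,0,1],[-0.008,0,0,0,0,0,1]],
])

```text
clock: 33.08
tcp_pos: [0.4807, 0.2781, 0.0668]
ee_rot: [-0.049, 0.048, 0.706, -0.705]
force: [-0.8, -1.2, -1.2]
gripper_width: 0.0117
```

```bash
python3 look2.py pics/w22.png
```

```text
t 33.08 tcp [0.4807 0.2781 0.0668] w 0.0117 F [-0.8 -1.2 -1.2]
tool axes (cols x,y,z)
 [[-0.991 -0.    -0.136]
 [ 0.136  0.002 -0.991]
 [ 0.001 -1.    -0.002]]
q [0.404 0.588 1.871 0.004 0.682 2.109]
lip dish 0.0707 0.0002 0.0002 nose yaw -7.84 pitch -0.05 roll 0.13
```

View pics/w22.png

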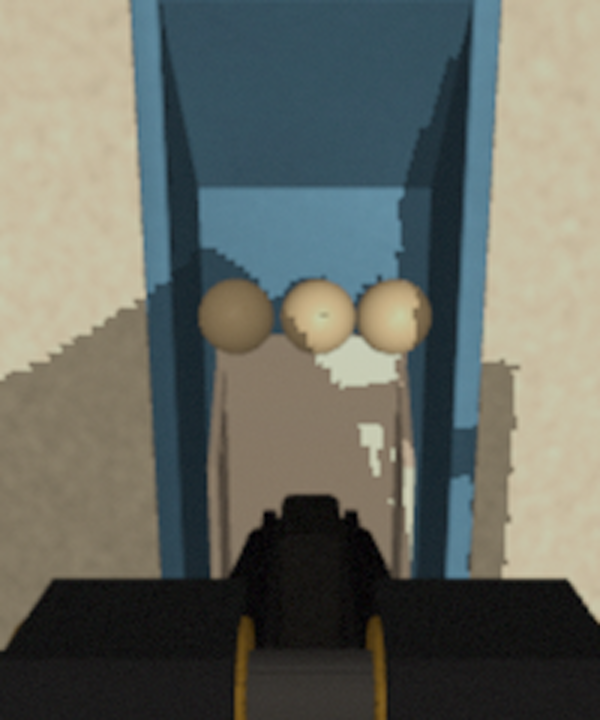

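Three pearls roll ahead of the lip. Continue to the end slope.

Call:
step_arm([
  [[-0.005,0,0,0,0,0,1],[-0.006,0,0,0,0,0,1],[-0.006,0,0,0,0,0,1],[-0.006,0,0,0,0,0,1],[-0.005,0,0,0,0,0,1],[-0.004,0,0,0,0,0,1],[-0.003,0,0,0,0,0,1],[-0.003,0,0,0,0,0,1]],
])

```text
clock: 34.12
tcp_pos: [0.518, 0.273, 0.0668]
ee_rot: [-0.049, 0.048, 0.706, -0.705]
force: [-0.5, -1.0, -1.9]
gripper_width: 0.0117
```

```bash
python3 look2.py pics/w23.png
```

```text
t 34.12 tcp [0.518  0.273  0.0668] w 0.0117 F [-0.5 -1.  -1.9]
tool axes (cols x,y,z)
 [[-0.991 -0.    -0.136]
 [ 0.136  0.002 -0.991]
 [ 0.001 -1.    -0.002]]
q [0.371 0.62  1.795 0.004 0.726 2.076]
lip dish 0.1083 0.0002 0.0001 nose yaw -7.84 pitch -0.05 roll 0.14
```

View pics/w23.png

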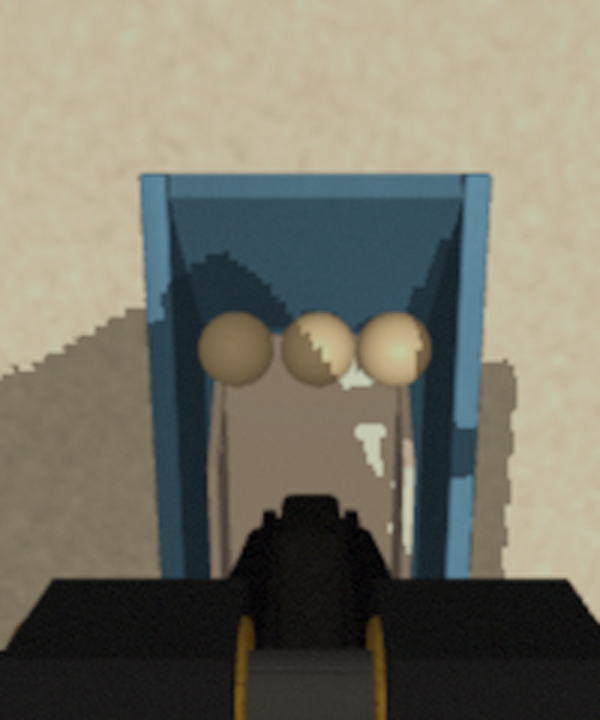

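Call:
step_arm([
  [[-0.001,0,0,0,0,0,1],[-0.001,0,0,0,0,0,1],[-0.001,0,0,0,0,0,1],[0,0,0,0,0,0,1]],
])

```text
clock: 34.67
tcp_pos: [0.5202, 0.2726, 0.0667]
ee_rot: [-0.049, 0.048, 0.706, -0.705]
force: [-4.7, 0.9, 2.3]
gripper_width: 0.0115
```

```bash
python3 look2.py pics/w24.png
python3 - <<'E'
from h import *
from ik import *
from rig import ctrl
st=ctrl.state();p,Mc=st["tcp_pos"],rot(st["ee_rot"]).as_matrix()
for th in (5,10,15):
    lz=.088*np.sin(np.radians(th))+.001
    t,M=lip_pose(dish(.110+.7*lz-.0005,0,lz),-7.8,th); p,Mc=plan(t,M,4,1,p,Mc)
E
```

```text
t 34.67 tcp [0.5202 0.2726 0.0667] w 0.0115 F [-4.7  0.9  2.3]
tool axes (cols x,y,z)
 [[-0.991 -0.002 -0.136]
 [ 0.136  0.002 -0.991]
 [ 0.002 -1.    -0.002]]
q [0.369 0.622 1.79  0.004 0.731 2.074]
lip dish 0.1104 0.0 0.0 nose yaw -7.84 pitch -0.12 roll 0.11
dp/row 0.0012 deg/row 1.28
[[[0,-0.0012,0,0.0001,0,0.0036,1],[0.0001,-0.0012,0,0.0001,0,0.0036,1],[0,-0.0012,0,0.0001,0,0.0036,1],[-0.0001,-0.0012,0,0.0001,0,0.0036,1]]]
dp/row 0.0009 deg/row 1.23
[[[-0.0002,-0.0008,0,0,0,0.0034,1],[-0.0002,-0.0009,0,0,0,0.0034,1],[-0.0003,-0.0008,0,0,0,0.0034,1],[-0.0002,-0.0009,0,0,0,0.0034,1]]]
dp/row 0.0008 deg/row 1.26
[[[-0.0003,-0.0007,0,0,0,0.0035,1],[-0.0004,-0.0006,0,0,0,0.0035,1],[-0.0004,-0.0007,0,0,0,0.0035,1],[-0.0003,-0.0007,0,0,0,0.0035,1]]]
```

View pics/w24.png

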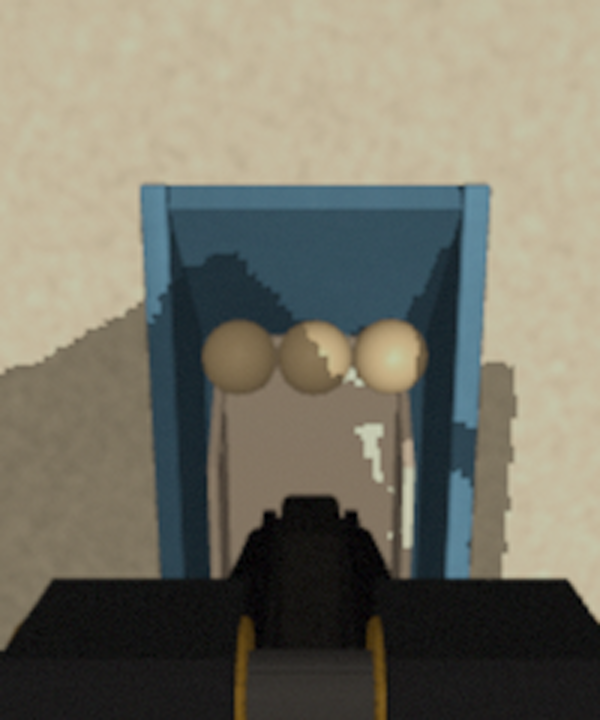

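Call:
step_arm([
  [[0,-0.0012,0,0,0,0.0036,1],[0,-0.0012,0,0,0,0.0036,1],[0,-0.0012,0,0,0,0.0036,1],[0,-0.0012,0,0,0,0.0036,1],[-0.0002,-0.0009,0,0,0,0.0035,1],[-0.0002,-0.0009,0,0,0,0.0035,1],[-0.0002,-0.0009,0,0,0,0.0035,1],[-0.0002,-0.0009,0,0,0,0.0035,1],[0,0,0,0,0,0,1]],
])

```text
clock: 35.85
tcp_pos: [0.5212, 0.2727, 0.0755]
ee_rot: [-0.015, -0.111, -0.699, 0.706]
force: [0.6, 0.4, -1.2]
gripper_width: 0.0116
```

```bash
python3 look2.py pics/w25.png
```

```text
t 35.85 tcp [0.5212 0.2727 0.0755] w 0.0116 F [ 0.6  0.4 -1.2]
tool axes (cols x,y,z)
 [[-0.975  0.177 -0.136]
 [ 0.134 -0.022 -0.991]
 [-0.178 -0.984 -0.003]]
q [ 0.412  0.575  1.884 -0.178  0.535  2.266]
lip dish 0.1218 0.0003 0.0169 nose yaw -7.85 pitch 10.25 roll 0.16
```

View pics/w25.png

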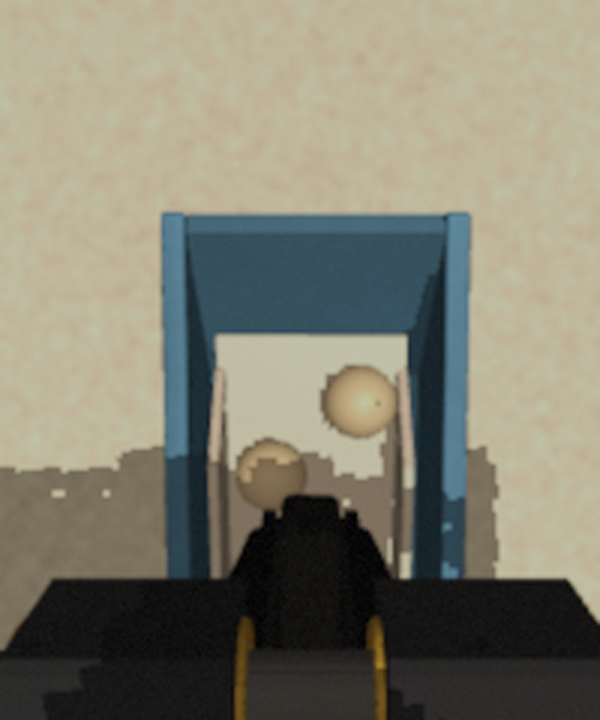

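All three are rolling back into the bowl. Finish the tilt and lift.

Call:
step_arm([
  [[0,-0.001,0,0,0,0.0035,1],[0,-0.002,0,0,0,0.0035,1],[0,-0.004,0,0,0,0.0035,1],[0.002,-0.01,0,0,0,0.0015,1],[0.004,-0.015,0,0,0,0,1],[0.005,-0.02,0,0,0,0,1],[0.005,-0.02,0,0,0,0,1],[0.005,-0.02,0,0,0,0,1],[0.003,-0.015,0,0,0,0,1]],
])

```text
clock: 37.02
tcp_pos: [0.4712, 0.2793, 0.1747]
ee_rot: [-0.041, -0.137, -0.695, 0.705]
force: [0.4, 0.8, -1.3]
gripper_width: 0.012
```

```bash
python3 look2.py pics/w26.png;  python3 - <<'E'
from h import *
from ik import *
from rig import cams
im=cams.read_camera("scene"); crop(im,340,60,460,220,4,"pics/s26.png")
t,M=lip_pose([.585,-.026,.15],0,14); print(t)
plan(t,M,15,1)
E
```

```text
t 37.02 tcp [0.4712 0.2793 0.1747] w 0.012 F [ 0.4  0.8 -1.3]
tool axes (cols x,y,z)
 [[-0.959  0.249 -0.136]
 [ 0.133 -0.031 -0.991]
 [-0.251 -0.968 -0.003]]
q [ 0.486  0.371  1.927 -0.241  0.647  2.373]
lip dish 0.0751 0.0001 0.1201 nose yaw -7.87 pitch 14.55 roll 0.18
[ 0.5315277  -0.0265      0.19912305]
dp/row 0.0208 deg/row 0.52
[[[-0.0069,0.0001,0.0197,-0.0003,-0.0014,-0.0001,1],[-0.0068,0,0.0197,-0.0003,-0.0014,-0.0001,1],[-0.0066,0,0.0198,-0.0003,-0.0014,-0.0001,1],[-0.0064,-0.0001,0.0198,-0.0003,-0.0014,-0.0001,1],[-0.0062,-0.0001,0.0199,-0.0003,-0.0014,-0.0001,1],[-0.0061,-0.0002,0.0199,-0.0003,-0.0014,-0.0001,1],[-0.0059,-0.0002,0.02,-0.0003,-0.0014,-0.0001,1],[-0.0057,-0.0002,0.0201,-0.0003,-0.0014,-0.0001,1],[-0.0055,-0.0003,0.0201,-0.0003,-0.0014,-0.0001,1],[-0.0054,-0.0003,0.0201,-0.0003,-0.0014,-0.0001,1]]]
[[[-0.0052,-0.0003,0.0202,-0.0003,-0.0014,-0.0001,1],[-0.005,-0.0004,0.0203,-0.0003,-0.0014,-0.0001,1],[-0.0048,-0.0005,0.0203,-0.0003,-0.0014,-0.0001,1],[-0.0046,-0.0004,0.0203,-0.0003,-0.0014,-0.0001,1],[-0.0045,-0.0006,0.0203,-0.0003,-0.0014,-0.0001,1]]]
```

View pics/w26.png

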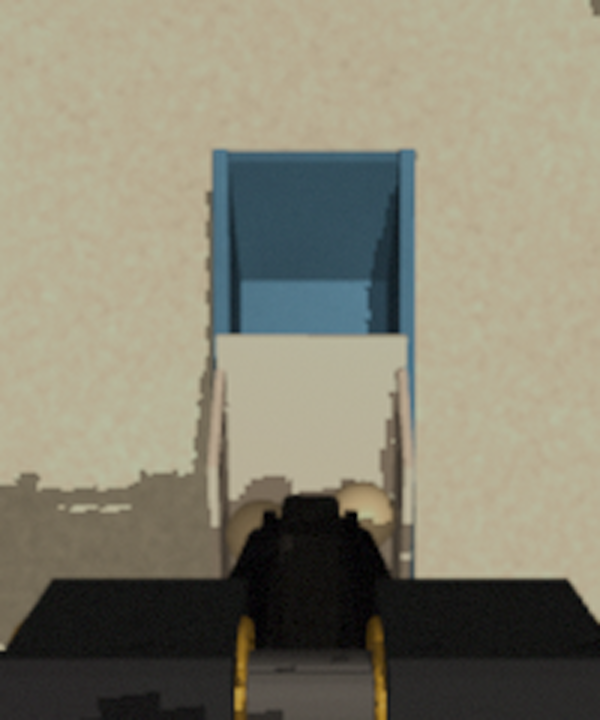

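View pics/s26.png

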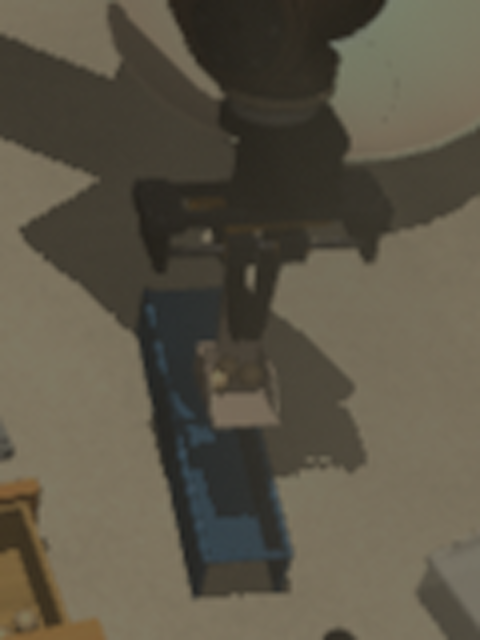

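The pearls are in the bowl and none show in the visible part of the dish. Same transfer and pour again.

Call:
step_arm([
  [[-0.003,-0.01,0.01,-0.0003,-0.0014,0,1],[-0.007,-0.003,0.018,-0.0003,-0.0014,0,1],[-0.007,0,0.02,-0.0003,-0.0014,0,1],[-0.0065,0,0.02,-0.0003,-0.0014,0,1],[-0.0065,0,0.02,-0.0003,-0.0014,0,1],[-0.006,0,0.02,-0.0003,-0.0014,0,1],[-0.006,0,0.02,-0.0003,-0.0014,0,1],[-0.006,0,0.02,-0.0003,-0.0014,0,1],[-0.0055,0,0.02,-0.0003,-0.0014,0,1],[-0.0055,0,0.02,-0.0003,-0.0014,0,1]],
])

```text
clock: 38.38
tcp_pos: [0.5079, 0.0861, 0.1998]
ee_rot: [-0.073, -0.105, -0.699, 0.704]
force: [0.9, -0.4, -1.0]
gripper_width: 0.0118
```

Call:
step_arm([
  [[-0.005,0,0.02,-0.0003,-0.0014,0,1],[-0.005,0,0.02,-0.0003,-0.0014,0,1],[-0.005,0,0.02,-0.0003,-0.0014,0,1],[-0.005,0,0.02,-0.0003,-0.0014,0,1],[-0.005,0,0.02,-0.0003,-0.0014,0,1],[-0.003,0,0.012,0,0,0,1],[0,0,0,0,0,0,1]],
])

```text
clock: 39.25
tcp_pos: [0.532, -0.0263, 0.2072]
ee_rot: [-0.088, -0.09, -0.7, 0.703]
force: [-0.7, -0.8, -0.7]
gripper_width: 0.0117
```

Run:
```python
from h import *
from ik import *
from rig import cams,ctrl
st=ctrl.state();show(st);p,M=st["tcp_pos"],rot(st["ee_rot"]).as_matrix()
print("lip",p+M@(OFF+[-.044,0,0]))
im=cams.read_camera("scene"); crop(im,240,80,420,260,4,"pics/s27.png")
im=cams.read_camera("wrist"); cv2.imwrite("pics/w27.png",im[:,:,::-1])
```

```text
t 39.25 tcp [ 0.532  -0.0263  0.2072] w 0.0117 F [-0.7 -0.8 -0.7]
tool axes (cols x,y,z)
 [[-0.968  0.25  -0.003]
 [ 0.002 -0.004 -1.   ]
 [-0.25  -0.968  0.003]]
q [-0.197  0.285  1.957  0.074  0.652  1.324]
lip [ 0.5858762  -0.02615686  0.15849419]
```

View pics/s27.png

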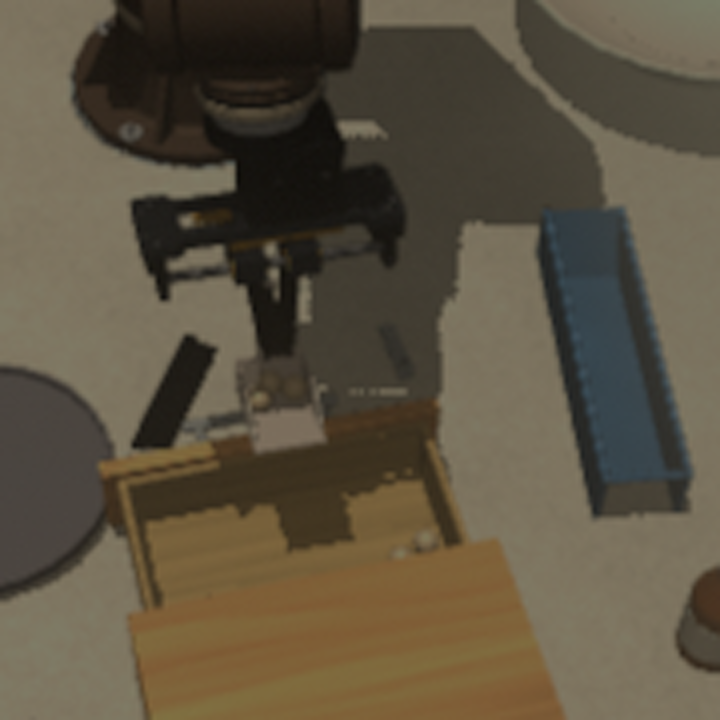

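View pics/w27.png

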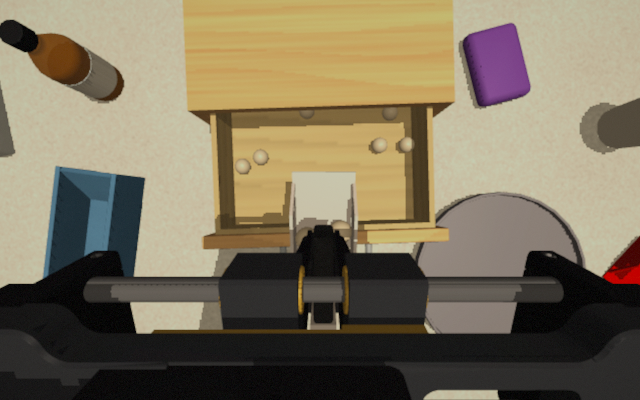

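Dish is empty, and all six poured pearls show in the drawer. Pour the remaining three.

Call:
step_arm([
  [[-0.003,0.0055,0,0,0,-0.008,1],[-0.0035,0.005,0,0,0,-0.008,1],[-0.0035,0.005,0,0,0,-0.008,1],[-0.004,0.005,0,0,0,-0.008,1],[-0.004,0.0045,0,0,0,-0.008,1],[-0.004,0.001,0,0,0,-0.006,1],[-0.004,0.0005,0,0,0,-0.006,1],[-0.004,0.0005,0,0,0,-0.006,1],[-0.004,0,0,0,0,-0.008,1],[-0.004,0,0,0,0,-0.008,1]],
])

```text
clock: 40.6
tcp_pos: [0.5735, -0.0251, 0.1818]
ee_rot: [0.076, 0.075, -0.702, 0.704]
force: [-0.2, 0.1, -1.0]
gripper_width: 0.0117
```

Call:
step_arm([
  [[-0.004,0,0,0,0,-0.009,1],[-0.004,0,0,0,0,-0.009,1],[-0.005,0,0,0,0,-0.009,1],[-0.005,0,0,0,0,-0.009,1],[-0.005,0,0,0,0,-0.009,1],[-0.005,-0.0005,0,0,0,-0.009,1],[-0.005,-0.001,0,0,0,-0.009,1],[-0.005,-0.001,0,0,0,-0.009,1],[-0.005,-0.0015,0,0,0,-0.009,1],[0,0,0,0,0,0,1]],
])

```text
clock: 41.85
tcp_pos: [0.6143, -0.0253, 0.1654]
ee_rot: [0.251, 0.249, -0.66, 0.663]
force: [-0.1, -0.3, -0.9]
gripper_width: 0.0118
```

Call:
step_arm([
  [[0.008,-0.006,0,0,0,0.016,1],[0.008,-0.006,0,0,0,0.018,1],[0.008,-0.006,0,0,0,0.018,1],[0.008,-0.006,0,0,0,0.018,1],[0.008,-0.006,0,0,0,0.018,1],[0.008,-0.006,0,0,0,0.018,1],[0.008,-0.006,0,0,0,0.009,1],[0.01,0,0,0,0,0,1],[0.01,0,0,0,0,0,1],[0,0,0,0,0,0,1]],
])

```text
clock: 43.1
tcp_pos: [0.5589, -0.0257, 0.2253]
ee_rot: [0.0, -0.001, -0.706, 0.708]
force: [-0.1, -0.6, -1.6]
gripper_width: 0.0118
```

Run:
```python
from h import *
from ik import *
from rig import cams,ctrl
st=ctrl.state();show(st);p,M=st["tcp_pos"],rot(st["ee_rot"]).as_matrix()
im=cams.read_camera("scene"); cv2.imwrite("pics/s28.png",im[:,:,::-1])
im=cams.read_camera("wrist"); cv2.imwrite("pics/w28.png",im[:,:,::-1])
```

```text
t 43.1 tcp [ 0.5589 -0.0257  0.2253] w 0.0118 F [-0.1 -0.6 -1.6]
tool axes (cols x,y,z)
 [[-1.     0.001 -0.002]
 [ 0.002 -0.003 -1.   ]
 [-0.001 -1.     0.003]]
q [-0.162  0.386  1.709 -0.004  1.045  1.412]
```

View pics/s28.png

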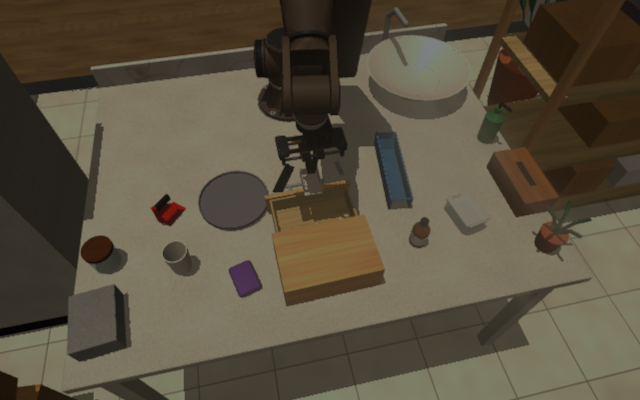

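View pics/w28.png

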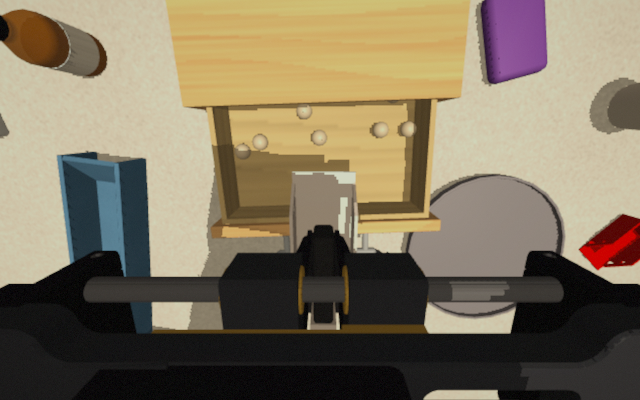

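Run:
```python
from h import *
from ik import *
M=scoopM(38,0); t=tcp_for([.448,-.266,.015],M); print(t)
plan(t+[0,0,.12],M,12,1)
```

```text
[ 0.45145987 -0.26393136  0.0756    ]
dp/row 0.0219 deg/row 3.18
[[[0.009,0.0025,0.0199,0,-0.0088,0,1],[0.01,0.0025,0.0193,0,-0.0088,0,1],[0.0111,0.0026,0.0187,0,-0.0088,0,1],[0.0122,0.0025,0.0181,0,-0.0088,0,1],[0.0131,0.0025,0.0174,0,-0.0088,0,1],[0.014,0.0025,0.0167,0,-0.0088,0,1],[0.015,0.0025,0.0158,0,-0.0088,0,1],[0.0158,0.0026,0.015,0,-0.0088,0,1],[0.0166,0.0025,0.0141,0,-0.0088,0,1],[0.0174,0.0025,0.0132,0,-0.0088,0,1]]]
[[[0.018,0.0025,0.0122,0,-0.0088,0,1],[0.0187,0.0025,0.0111,0,-0.0088,0,1]]]
```

Call:
step_arm([
  [[0.009,0.0025,0.02,0,-0.0088,0,1],[0.01,0.0025,0.0195,0,-0.0088,0,1],[0.011,0.0025,0.0185,0,-0.0088,0,1],[0.012,0.0025,0.018,0,-0.0088,0,1],[0.013,0.0025,0.0175,0,-0.0088,0,1],[0.014,0.0025,0.0165,0,-0.0088,0,1],[0.015,0.0025,0.016,0,-0.0088,0,1],[0.016,0.0025,0.015,0,-0.0088,0,1],[0.0165,0.0025,0.014,0,-0.0088,0,1],[0.0175,0.0025,0.013,0,-0.0088,0,1]],
])

```text
clock: 44.45
tcp_pos: [0.4694, -0.2249, 0.2006]
ee_rot: [-0.193, 0.193, -0.679, 0.681]
force: [-0.6, 0.4, -0.3]
gripper_width: 0.0116
```

Call:
step_arm([
  [[0.018,0.0025,0.012,0,-0.0088,0,1],[0.0185,0.0025,0.011,0,-0.0088,0,1],[0,0.03,0,0,0,0,1],[0,0.035,0,0,0,0,1],[0,0.03,0,0,0,0,1],[0,0.015,0,0,0,0,1],[0,0.004,0,0,0,0,1],[0,0,0,0,0,0,1]],
])

```text
clock: 45.45
tcp_pos: [0.4518, -0.2639, 0.0825]
ee_rot: [-0.23, 0.229, -0.667, 0.67]
force: [0.1, -0.3, -0.4]
gripper_width: 0.0117
```

Run:
```python
from h import *
from ik import *
from rig import cams,ctrl
st=ctrl.state();show(st)
im=cams.read_camera("wrist"); cv2.imwrite("pics/w29.png",im[:,:,::-1])
```

```text
t 45.45 tcp [ 0.4518 -0.2639  0.0825] w 0.0117 F [ 0.1 -0.3 -0.4]
tool axes (cols x,y,z)
 [[-0.789  0.002  0.614]
 [-0.614 -0.004 -0.789]
 [ 0.001 -1.     0.004]]
q [-0.654  0.529  1.941 -0.003  0.667  0.257]
```

View pics/w29.png

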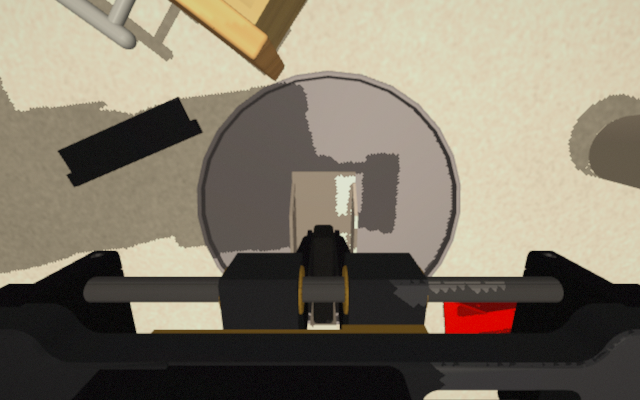

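Call:
step_arm([
  [[0,0.003,0,0,0,0,1],[0,0.002,0,0,0,0,1],[0,0.001,0,0,0,0,1],[0,0.0007,0,0,0,0,1],[0,0,0,0,0,0,1]],
])

```text
clock: 46.12
tcp_pos: [0.4515, -0.2638, 0.0756]
ee_rot: [-0.23, 0.229, -0.667, 0.67]
force: [-0.6, 0.2, 3.3]
gripper_width: 0.0122
```

Contact (3.3 N). Release and rise.

Call:
step_arm([
  [[0,0,0,0,0,0,0.7],[0,0,0,0,0,0,0.5],[0,0,0,0,0,0,0.5],[0,-0.02,0,0,0,0,0.5],[0,-0.03,0,0,0,0,0.5],[0,-0.04,0,0,0,0,0.5],[0,-0.05,0,0,0,0,0.5],[0,-0.01,0,0,0,0,0.5]],
])

```text
clock: 47.12
tcp_pos: [0.452, -0.2637, 0.2282]
ee_rot: [-0.231, 0.229, -0.666, 0.672]
force: [-0.2, 0.7, -0.5]
gripper_width: 0.0478
```

Run:
```python
from h import *
from ik import *
from rig import cams,ctrl
st=ctrl.state();show(st)
im=cams.read_camera("wrist"); cv2.imwrite("pics/w30.png",im[:,:,::-1])
# view pose: camera tilted looking under chest top
M=scoopM(0,-35); t=np.array([.52,-.03,.17])
P=[0,.1975,.587,.4109,.2728,.0659,.0432]
print(ik(t,M,P,[-.15,.8,1.3,0,1.7,1.4]))
```

```text
t 47.12 tcp [ 0.452  -0.2637  0.2282] w 0.0478 F [-0.2  0.7 -0.5]
tool axes (cols x,y,z)
 [[-0.789  0.006  0.614]
 [-0.614 -0.006 -0.789]
 [-0.001 -1.     0.008]]
q [-0.654  0.329  1.793 -0.002  1.011  0.257]
(array([-0.14179459,  0.65917595,  1.51286363, -0.08114777,  1.57567125,
        1.45399246]), np.float64(2.617012162531296e-11))
```

View pics/w30.png

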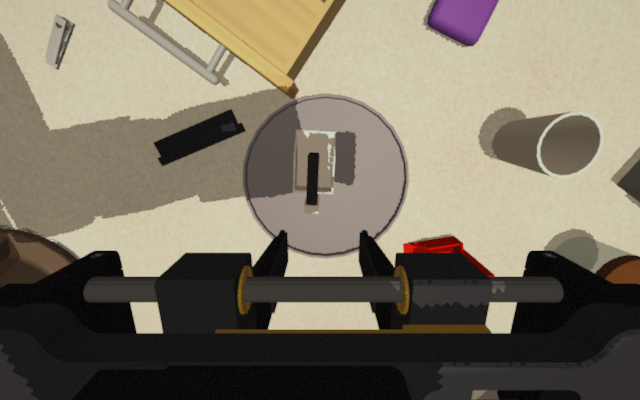

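Run:
```python
from h import *
from ik import *
from rig import cams,ctrl
c=cams.get_calibration("wrist")
im=cv2.imread("pics/w30.png")[:,:,::-1]; crop(im,250,90,400,260,4,"pics/w30z.png")
print(onz(c,313,153,.105),onz(c,312,205,.105), "lip",onz(c,318,131,.017))
M=scoopM(0,-30); plan([.50,-.03,.20],M,15,0.5)
```

```text
[ 0.4845925  -0.22406636  0.105     ] [ 0.43872155 -0.2576088   0.105     ] lip [ 0.50407153 -0.21448669  0.017     ]
dp/row 0.016 deg/row 3.21
[[[-0.0121,0.0018,-0.0103,-0.0019,0.0068,-0.0054,0.5],[-0.0117,0.0015,-0.0108,-0.0019,0.0068,-0.0054,0.5],[-0.0113,0.0012,-0.0113,-0.0019,0.0068,-0.0054,0.5],[-0.0108,0.001,-0.0118,-0.0019,0.0068,-0.0054,0.5],[-0.0104,0.0008,-0.0122,-0.0019,0.0068,-0.0054,0.5],[-0.0098,0.0006,-0.0126,-0.0019,0.0068,-0.0054,0.5],[-0.0093,0.0004,-0.013,-0.0019,0.0068,-0.0054,0.5],[-0.0088,0.0003,-0.0134,-0.0019,0.0068,-0.0054,0.5],[-0.0081,0.0001,-0.0137,-0.0019,0.0068,-0.0054,0.5],[-0.0076,0.0001,-0.0141,-0.0019,0.0068,-0.0054,0.5]]]
[[[-0.007,-0.0001,-0.0144,-0.0019,0.0068,-0.0054,0.5],[-0.0064,0,-0.0147,-0.0019,0.0068,-0.0054,0.5],[-0.0057,-0.0002,-0.0149,-0.0019,0.0068,-0.0054,0.5],[-0.0051,-0.0001,-0.0152,-0.0019,0.0068,-0.0054,0.5],[-0.0044,-0.0001,-0.0154,-0.0019,0.0068,-0.0054,0.5]]]
```

View pics/w30z.png

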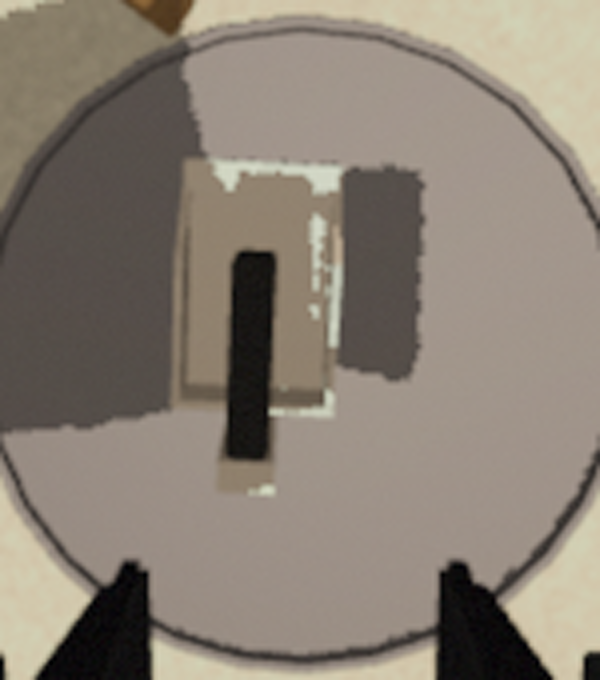

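Scoop upright and empty on the tray. It sits about 2 cm from where I released it, so it was probably knocked, but it is well inside the rim. Next I'll look into the drawer.

Call:
step_arm([
  [[-0.012,0.002,-0.0105,-0.0019,0.0068,-0.0054,0.5],[-0.0115,0.0015,-0.011,-0.0019,0.0068,-0.0054,0.5],[-0.0115,0.001,-0.0115,-0.0019,0.0068,-0.0054,0.5],[-0.011,0.001,-0.012,-0.0019,0.0068,-0.0054,0.5],[-0.0105,0.001,-0.012,-0.0019,0.0068,-0.0054,0.6],[-0.01,0.0005,-0.0125,-0.0019,0.0068,-0.0054,0.7],[-0.0095,0.0005,-0.013,-0.0019,0.0068,-0.0054,0.8],[-0.009,0.0005,-0.0135,-0.0019,0.0068,-0.0054,0.9],[-0.008,0,-0.0135,-0.0019,0.0068,-0.0054,1],[-0.0075,0,-0.014,-0.0019,0.0068,-0.0054,1]],
])

```text
clock: 48.42
tcp_pos: [0.4832, -0.1064, 0.2052]
ee_rot: [-0.047, -0.205, 0.691, -0.691]
force: [-0.0, 0.1, -0.1]
gripper_width: 0.0007
```

Call:
step_arm([
  [[-0.007,0,-0.0145,-0.0019,0.0068,-0.0054,1],[-0.0065,0,-0.0145,-0.0019,0.0068,-0.0054,1],[-0.0055,0,-0.015,-0.0019,0.0068,-0.0054,1],[-0.005,0,-0.015,-0.0019,0.0068,-0.0054,1],[-0.0045,0,-0.0155,-0.0019,0.0068,-0.0054,1],[0,0,0,0,0,0,1]],
])

```text
clock: 49.18
tcp_pos: [0.4992, -0.0288, 0.1955]
ee_rot: [-0.184, -0.188, 0.683, -0.682]
force: [0.0, -0.5, -0.2]
gripper_width: 0.0002
```

Run:
```python
from h import *
from ik import *
from rig import cams,ctrl
st=ctrl.state();show(st)
im=cams.read_camera("wrist"); cv2.imwrite("pics/w31.png",im[:,:,::-1])
```

```text
t 49.17 tcp [ 0.4992 -0.0288  0.1955] w 0.0002 F [ 0.  -0.5 -0.2]
tool axes (cols x,y,z)
 [[-0.862 -0.507  0.005]
 [-0.006 -0.    -1.   ]
 [ 0.506 -0.862 -0.002]]
q [-0.149  0.566  1.588 -0.076  1.515  1.441]
```

View pics/w31.png

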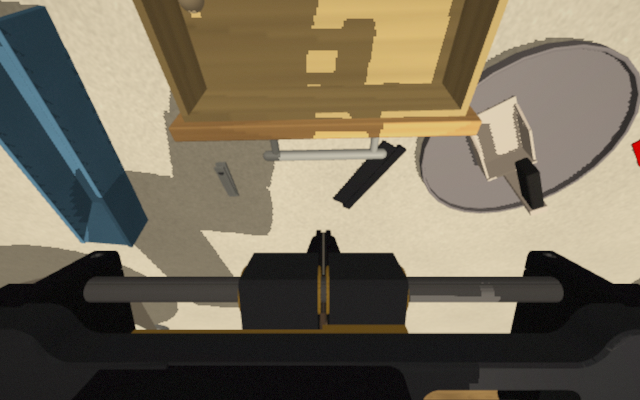

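Run:
```python
from h import *
from ik import *
P=[0,.1975,.587,.4109,.2728,.0659,.0432]
for th in (20,30):
  for pos in ([.48,-.03,.2],[.52,-.03,.15],[.56,-.03,.12]): print(th,pos,[x.round(2) for x in ik(np.array(pos),scoopM(0,th),P,[-.15,.3,2,0,.4,1.4])])
plan([.52,-.03,.17],scoopM(0,25),10,1)
```

```text
20 [0.48, -0.03, 0.2] [array([-0.25,  0.2 ,  2.14,  0.19,  0.47,  1.17]), np.float64(0.0)]
20 [0.52, -0.03, 0.15] [array([-0.22,  0.34,  2.11,  0.22,  0.36,  1.15]), np.float64(0.0)]
20 [0.56, -0.03, 0.12] [array([-0.21,  0.44,  2.05,  0.23,  0.32,  1.16]), np.float64(0.0)]
30 [0.48, -0.03, 0.2] [array([-0.28,  0.18,  2.25,  0.6 ,  0.25,  0.74]), np.float64(0.0)]
30 [0.52, -0.03, 0.15] [array([-0.25,  0.33,  2.23,  1.05,  0.14,  0.31]), np.float64(0.0)]
30 [0.56, -0.03, 0.12] [array([-0.23,  0.43,  2.17,  1.33,  0.12,  0.05]), np.float64(0.0)]
dp/row 0.0033 deg/row 5.54
[[[-0.0031,0.0012,0.0001,0,0.0001,0.0154,1],[-0.003,0.0015,0.0001,0,0.0001,0.0154,1],[-0.0028,0.0018,0,0,0.0001,0.0154,1],[-0.0027,0.002,0.0001,0,0.0001,0.0154,1],[-0.0024,0.0023,0.0001,0,0.0001,0.0154,1],[-0.0022,0.0025,0.0001,0,0.0001,0.0154,1],[-0.002,0.0027,0.0001,0,0.0001,0.0154,1],[-0.0017,0.0029,0,0,0.0001,0.0154,1],[-0.0014,0.003,0.0001,0,0.0001,0.0154,1],[-0.0011,0.0032,0.0001,0,0.0001,0.0154,1]]]
```

Call:
step_arm([
  [[-0.003,0.001,0,0,0,0.0154,1],[-0.003,0.0015,0,0,0,0.0154,1],[-0.003,0.0015,0,0,0,0.0154,1],[-0.0025,0.002,0,0,0,0.0154,1],[-0.0025,0.002,0,0,0,0.0154,1],[-0.002,0.0025,0,0,0,0.0154,1],[-0.002,0.0025,0,0,0,0.0154,1],[-0.002,0.003,0,0,0,0.0154,1],[-0.0015,0.003,0,0,0,0.0154,1],[0,0,0,0,0,0.006,1]],
])

```text
clock: 50.48
tcp_pos: [0.5176, -0.0299, 0.1746]
ee_rot: [0.135, 0.133, 0.695, -0.694]
force: [0.5, -0.2, -0.5]
gripper_width: 0.0006
```

Run:
```python
from h import *
from ik import *
from rig import cams,ctrl
st=ctrl.state();show(st)
im=cams.read_camera("wrist"); cv2.imwrite("pics/w32.png",im[:,:,::-1])
```

```text
t 50.48 tcp [ 0.5176 -0.0299  0.1746] w 0.0006 F [ 0.5 -0.2 -0.5]
tool axes (cols x,y,z)
 [[-0.928  0.373  0.004]
 [-0.003  0.002 -1.   ]
 [-0.373 -0.928 -0.   ]]
q [-0.231  0.288  2.113  0.238  0.378  1.131]
```

View pics/w32.png

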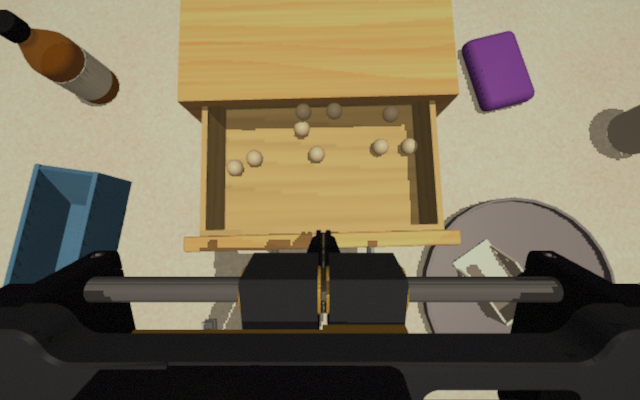

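All nine pearls are visible in the drawer: (303,111), (334,111), (391,114), (302,129), (316,154), (235,168), (254,158), (380,147), (409,146). Next is closing: back to the handle, grip, push.

Run:
```python
from h import *
from ik import *
plan([.4765,-.0315,.20],down(1.4),14,.68)
```

```text
dp/row 0.0034 deg/row 6.66
[[[0.002,-0.0028,0.0001,-0.0034,-0.0179,-0.0034,0.68],[0.0021,-0.0027,-0.0002,-0.0034,-0.0179,-0.0034,0.68],[0.0021,-0.0027,-0.0004,-0.0034,-0.0179,-0.0034,0.68],[0.0021,-0.0026,-0.0008,-0.0034,-0.0179,-0.0034,0.68],[0.002,-0.0026,-0.001,-0.0034,-0.0179,-0.0034,0.68],[0.002,-0.0025,-0.0014,-0.0034,-0.0179,-0.0034,0.68],[0.0018,-0.0024,-0.0016,-0.0034,-0.0179,-0.0034,0.68],[0.0018,-0.0023,-0.0018,-0.0034,-0.0179,-0.0034,0.68],[0.0015,-0.0023,-0.0021,-0.0034,-0.0179,-0.0034,0.68],[0.0013,-0.0022,-0.0023,-0.0034,-0.0179,-0.0034,0.68]]]
[[[0.0011,-0.0021,-0.0025,-0.0034,-0.0179,-0.0034,0.68],[0.0009,-0.002,-0.0026,-0.0034,-0.0179,-0.0034,0.68],[0.0006,-0.002,-0.0028,-0.0034,-0.0179,-0.0034,0.68],[0.0004,-0.0019,-0.0028,-0.0034,-0.0179,-0.0034,0.68]]]
```

Call:
step_arm([
  [[0.002,-0.003,0,-0.0034,-0.0179,-0.0034,0.68],[0.002,-0.003,0,-0.0034,-0.0179,-0.0034,0.68],[0.002,-0.003,-0.0005,-0.0034,-0.0179,-0.0034,0.68],[0.002,-0.0025,-0.001,-0.0034,-0.0179,-0.0034,0.68],[0.002,-0.0025,-0.001,-0.0034,-0.0179,-0.0034,0.68],[0.002,-0.0025,-0.0015,-0.0034,-0.0179,-0.0034,0.68],[0.002,-0.0025,-0.0015,-0.0034,-0.0179,-0.0034,0.68],[0.002,-0.0025,-0.002,-0.0034,-0.0179,-0.0034,0.68],[0.0015,-0.0025,-0.002,-0.0034,-0.0179,-0.0034,0.68],[0.0015,-0.002,-0.0025,-0.0034,-0.0179,-0.0034,0.68]],
])

```text
clock: 51.78
tcp_pos: [0.4886, -0.0312, 0.1941]
ee_rot: [-0.426, 0.343, -0.591, 0.593]
force: [0.3, -0.7, -0.1]
gripper_width: 0.0302
```

Call:
step_arm([
  [[0.001,-0.002,-0.0025,-0.0034,-0.0179,-0.0034,0.68],[0.001,-0.002,-0.0025,-0.0034,-0.0179,-0.0034,0.68],[0.0005,-0.002,-0.003,-0.0034,-0.0179,-0.0034,0.68],[0.0005,-0.002,-0.003,-0.0034,-0.0179,-0.0034,0.68],[0,0,0,0,0,0,0.68]],
])

```text
clock: 52.4
tcp_pos: [0.477, -0.0313, 0.2013]
ee_rot: [-0.506, 0.508, -0.492, 0.494]
force: [1.0, -0.7, -0.2]
gripper_width: 0.03
```

Run:
```python
from h import *
from ik import *
from rig import cams,ctrl
st=ctrl.state();show(st);c=cams.get_calibration("wrist")
im=cams.read_camera("wrist"); cv2.imwrite("pics/w33.png",im[:,:,::-1])
print(proj(c,[.4774,-.032,.062]))
plan([.4765,-.0315,.05],down(1.4),5,.68)
```

```text
t 52.4 tcp [ 0.477  -0.0313  0.2013] w 0.03 F [ 1.  -0.7 -0.2]
tool axes (cols x,y,z)
 [[ 0.027  0.     1.   ]
 [-1.    -0.004  0.027]
 [ 0.004 -1.     0.   ]]
q [-0.202  0.3    1.925 -0.004  0.916 -0.227]
[324.21965504 196.71553961]
dp/row 0.0303 deg/row 0.04
[[[-0.0001,0.0303,-0.0001,0,0,0.0001,0.68],[0,0.0302,-0.0001,0,0,0.0001,0.68],[0,0.0303,-0.0001,0,0,0.0001,0.68],[0,0.0302,-0.0002,0,0,0.0001,0.68],[0,0.0303,-0.0001,0,0,0.0001,0.68]]]
```

View pics/w33.png

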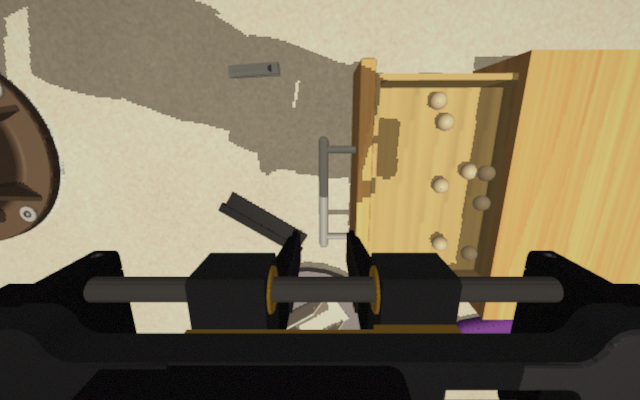

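Handle at col 324 is centred between the fingers. Descend and grip.

Call:
step_arm([
  [[0,0.03,0,0,0,0,0.68],[0,0.035,0,0,0,0,0.68],[0,0.035,0,0,0,0,0.68],[0,0.03,0,0,0,0,0.68],[0,0.015,0,0,0,0,0.68],[0,0.007,0,0,0,0,0.68],[0,0,0,0,0,0,1],[0,0,0,0,0,0,1],[0,0,0,0,0,0,1]],
], newtons=25)

```text
clock: 53.58
tcp_pos: [0.4774, -0.0315, 0.0499]
ee_rot: [-0.506, 0.507, -0.492, 0.494]
force: [-0.4, 0.3, 2.7]
gripper_width: 0.0103
```

Call:
step_arm([
  [[0,0,0.004,0,0,0,1],[0,0,0.008,0,0,0,1],[0,0,0.01,0,0,0,1],[0,0,0.01,0,0,0,1],[0,0,0.01,0,0,0,1],[0,0,0.01,0,0,0,1],[0,0,0.01,0,0,0,1],[0,0,0.01,0,0,0,1],[0,0,0.01,0,0,0,1],[0,0,0.01,0,0,0,1]],
])

```text
clock: 54.82
tcp_pos: [0.5698, -0.0288, 0.0499]
ee_rot: [-0.506, 0.507, -0.492, 0.494]
force: [-1.0, 0.5, 5.9]
gripper_width: 0.0101
```

Call:
step_arm([
  [[0,0,0.009,0,0,0,1],[0,0,0.008,0,0,0,1],[0,0,0.007,0,0,0,1],[0,0,0.006,0,0,0,1],[0,0,0.004,0,0,0,1],[0,0,0.003,0,0,0,1],[0,0,0.002,0,0,0,1],[0,0,0.001,0,0,0,1],[0,0,0,0,0,0,1]],
])

```text
clock: 55.95
tcp_pos: [0.6096, -0.0276, 0.0499]
ee_rot: [-0.506, 0.507, -0.492, 0.494]
force: [0.2, 1.6, 5.4]
gripper_width: 0.0102
```

Call:
step_arm([
  [[0,0,0.0015,0,0,0,1],[0,0,0.001,0,0,0,1],[0,0,0.001,0,0,0,1],[0,0,0,0,0,0,1]],
])

```text
clock: 56.45
tcp_pos: [0.6109, -0.0275, 0.0499]
ee_rot: [-0.505, 0.508, -0.493, 0.493]
force: [-10.5, 0.9, 11.6]
gripper_width: 0.0103
```

Call:
step_arm([
  [[0,0,0,0,0,0,0.68],[0,0,0,0,0,0,0.68],[0,0,0,0,0,0,0.68],[0,-0.02,0,0,0,0,0.68],[0,-0.04,0,0,0,0,0.68],[0,-0.05,0,0,0,0,0.68],[0,-0.05,-0.01,0,0,0,0.68],[0,-0.01,-0.05,0,0,0,0.68],[0,0,-0.04,0,0,0,0.68],[0,0,0,0,0,0,0.68]],
])

```text
clock: 57.7
tcp_pos: [0.5108, -0.0299, 0.2199]
ee_rot: [-0.506, 0.507, -0.492, 0.494]
force: [0.9, -0.5, -0.2]
gripper_width: 0.0305
```

Run:
```python
from h import *
from ik import *
from rig import cams,ctrl
st=ctrl.state();show(st);c=cams.get_calibration("wrist")
im=cams.read_camera("wrist"); cv2.imwrite("pics/w34.png",im[:,:,::-1])
print(proj(c,[.611,-.0275,.062]))
im=cams.read_camera("scene"); cv2.imwrite("pics/s34.png",im[:,:,::-1])
im=cams.read_camera("top"); cv2.imwrite("pics/t34.png",im[:,:,::-1])
```

```text
t 57.7 tcp [ 0.5108 -0.0299  0.2199] w 0.0305 F [ 0.9 -0.5 -0.2]
tool axes (cols x,y,z)
 [[ 0.027  0.     1.   ]
 [-1.    -0.003  0.027]
 [ 0.003 -1.     0.   ]]
q [-0.186  0.324  1.826 -0.003  0.99  -0.211]
[405.67004321 192.71755883]
```

View pics/w34.png

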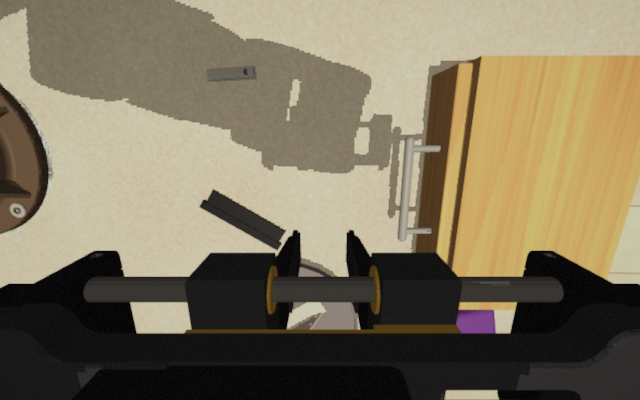

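View pics/s34.png

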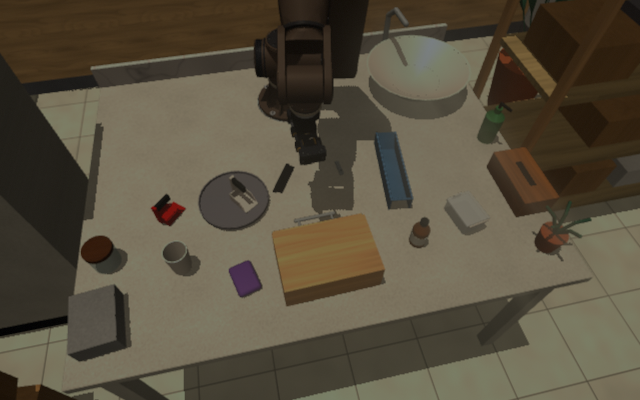

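View pics/t34.png

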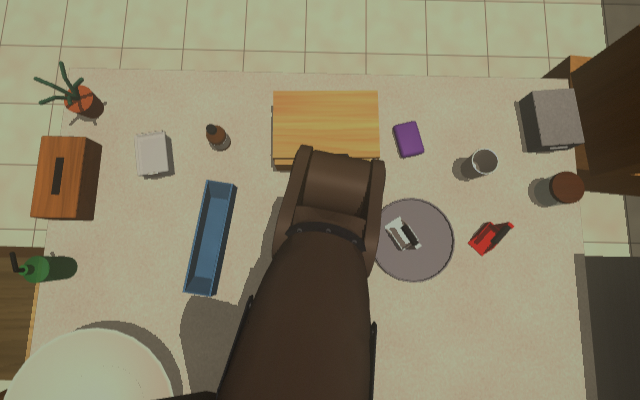

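Run:
```python
from rig import order
print(order.hand_in())
```

```text
the job is handed in; nothing more can be done
None
```

The job is done and handed in at about 58 s on the robot clock, with the gripper clear of everything. No verdict was reported.

- **Drawer out:** I pulled it to its stop, where resistance rose to about 12 N.
- **Pearls:** There were nine. I moved six in the first scoop and three in the second; three rolled off the lip back into the dish on the first lift. The gripper never touched a pearl. Before closing, the wrist camera showed all nine in the drawer and the scene camera showed the dish empty.
- **Scoop:** I set it down upright on the turntable tray. It then shifted about 2 cm on its own, probably the announced knock. In the last views it was still upright and inside the rim, so I left it.
- **Drawer shut:** It travelled 0.1335 m against the expected 0.1336 m and stopped at about 10 N. The handle was then within 1 px of where it should be when shut.
- **Other toiletries:** They look unmoved in the scene and top views. The comb and clipper were hidden from above at the end, so I checked them in the scene and wrist views.

One measurement disagreed: the top camera put the dish about 3 mm to one side of where the wrist camera did. I used the wrist camera's value, and the scoop fitted between the dish walls.

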